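Pack the tacked leg, then hold the next tube in the welding fixture

ROBOT

A 7-joint arm with a two-finger parallel gripper is mounted at the origin on the work surface. World frame = base frame: x ahead of the robot, y to its left, z up, the work surface at z = 0. Lengths are in m, angles in rad, forces in N, time in s.
With the tool pointing down it reaches from about 0.425 to 1.025 m from the base axis. Payload 9.4 kg.
Tool frame: the origin (TCP) lies between the finger pads; the fingertips stand 19 mm ahead of it and the grasp point (between the pads) is the TCP; z points along the fingers, y is the direction in which the jaws open and shut (so a half turn about z gives the same grasp; the last joint's range is limited). The gripper opens to 85 mm and grips with 20 to 120 N. Pads are 22 mm wide; open, the fingers measure 114 mm over their backs; the gripper's body (76 mm by 85 mm) begins 54 mm behind the grasp point. The pads swing forward as they close: fully open they stand 13 mm farther back than shut.
Start: joints at [1.048, 0.599, -0.003, 1.599, 0.002, 0.943, -0.08], TCP at [0.313, -0.654, 0.25] pointing down, gripper open.
Joint ranges: [-2.57, 2.57], [-0.35, 1.97], [-1.29, 1.29], [0.11, 2.56], [-1.05, 4.19], [0.11, 1.86], [-2.63, 2.63]. Speed limits (rad/s): [2.22, 2.22, 3.01, 3.01, 3.14, 3.14, 3.14].

INTERFACE

Orientations are given as a unit quaternion [x, y, z, w].
In Python, from plant import ctrl gives the robot as it stands.
- The arm moves only by the tool play_rows, never from a script. Its argument "targets" is a list of rows, each an object of numbers: "fingers": the closure, from -1 (fully open) to 1 (shut), so that 0 is half open; "dx", "dy", "dz": the shift along the tool's x, y, z in mm; "wx", "wy", "wz": the turn, a rotation vector about the tool's x, y, z in rad. A call has 1 to 20 rows; each row is the pose to reach, as a shift and turn from the pose measured when the call began, along the tool's axes at that moment; what a row does not reach only later rows make up. A row lasts 1/10 s, in which the tool goes at most 50 mm and 8.59 degrees, less where a joint would pass 70% of its speed; a pose out of reach is approached as far as the arm can. A call with a gripper value outside its range is refused whole. The fingers move at their own pace and stop on an object; "newtons" is the grip in N (left out, the last holds). Time passes only in rows, so rows that repeat a pose let the fingers close. It gives the time, the measured TCP pose, the force and the opening at its end, in the units of the state.
- ctrl.get_obs(): the state, without advancing time (a new reading comes with each control period).
- ctrl.snapshot(name): name is "side" or "top"; returns a dict with "image" (400x640x3 uint8, red, green, blue), "fov_y" (degrees; the focal length in pixels is half the picture's height over the tangent of half this angle, whatever the lens; pixels are square), "cx", "cy" (the principal point, pixels), "rvec" (rotation vector, rad) and "tvec" (3), from world to camera coordinates, as OpenCV has them. Camera axes: x right, y down, z forward; pixel columns grow to the right and rows downward; lengths in m; the calibration is good to about 2 mm. A picture is of the moment at which its call begins. There is no depth.
- ctrl.sign_off(): hands the job in, once; it reports no verdict.
Trained networks look in a picture, given as the dict that the camera call returned (one of the last four; its "shot" number tells which), for a name from the list of things; names that differ only in an ending like _2 or _b are one class to them, and where a whole thing is asked for, a point or a joint stands for the part that bears it (a point fixed in the world has none). Each returns a list of dicts, best first, with "p" (0 to 1); they miss things now and then, are a little off and sometimes report something else, mostly with a low value. They report only what shows in the picture. A call takes as long as a camera call. They do not tell look-alikes from the thing itself.
- ctrl.look_for(target, picture): "rect" ([left, top, right, bottom] in pixels, round what is visible of it).
- ctrl.trace(target, picture): "pixels" (400x640 bool, what is visible of it) and "rect" ([left, top, right, bottom] in pixels, round what is visible of it).
The state is a dict: "time": time; "joint_positions": joint angles; "qvel": joint speeds; "joint_torque": joint torques, N m; "tcp_pos": TCP position; "orientation": TCP orientation; "ft_force": force on the tool from outside, world axes, zero at the start; "wrist_torque": the same for the moment, N m; "gripper_width": finger opening in m.
Only numpy, scipy, OpenCV 4.12 (cv2) and the standard library are available. Lean on these libraries where they do the work, as an engineer would, in place of code of your own. Each camera call takes 0.05 s, during which the arm holds its last target.

TASK

The leg in the welding fixture has its lug tacked on: lay it flat, lug up, in the free lane of the grey parts tray beside the two finished ones and let go of it. Then take the plain square tube from the bench, lay it on the fixture plate and hold it for me to tack: one steady, firm diagonal push that keeps it tight against the fence, the blue stop block and the plate all at once. Finish while still holding and pushing it there, with the other tools left where they are and the finished legs still lying in the tray.

Things in the scene. Friction and masses are not known exactly. Their poses are not given: they have to be found in the camera images.
- blank_mid (a point): Centre of the plain square steel tube to be loaded (no lug): 40 x 40 x 140 mm, about 0.46 kg, bare mill steel (friction on the steel plate, fence and stop about 0.3), lying on the bench to the robot's right. It lies along its own y axis; its z points up. Either end may go against the stop.
- done_mid (a point): Centre of the tube (20 mm above its underside) of the tacked leg that lies in the fixture corner at the start: square steel tube 40 x 40 x 140 mm with a lug, about 0.5 kg. Lies along its own y; its z points up, towards the lug. On the middle of its top face stands a welded steel lug: 34 mm across (along x), 8 mm thick (along y), rising 36 mm above the tube's top; finger room is free on both faces of the lug.
- packed1_mid (a point): Centre of the tube of one finished leg, already in the tray; same shape as the tacked leg (tube 40 x 40 x 140 mm, lug on top).
- packed2_mid (a point): Centre of the tube of the other finished leg, already in the tray; same shape.
- tray: Grey open steel tray, fixed: outside 143 (x) x 160 (y) x 33 mm high, walls and floor 4 mm. Origin: centre of its underside. It holds three legs side by side in lanes along its y, with lane centres 45 mm apart in x (at x = -45, 0, +45 mm); the legs stand out above the rim. One lane is free, either an outer one or the middle one.
- free_lane (a point): Centre of the free lane of the tray, at the height of the tray's inner floor (4 mm above the bench); a leg in it has its tube centre 20 mm above this point, its tube along this frame's y (= tray y).
- corner (a point): The inner corner of the fixture: the point where the fence face, the stop block's face and the top of the plate meet, 20 mm above the bench. Its axes are the fixture's: x points into the fence (away from the robot), y into the stop block (to the robot's left), z up. A seated tube lies along this y with its centre at x -20, y -70, z +20 mm. The corner's place along the fence differs each time.
- plate: Dark steel fixture plate with a grid of holes, fixed: 240 (x) x 320 (y) x 20 mm. Origin: centre of its underside; its axes are parallel to the corner's; its far (+x) side carries the fence.
- fence: Fence, fixed on the plate: flat steel bar 50 (x) x 310 (y) x 15 mm high, so only the lower 15 mm of a 40 mm tube touches it and the fingers can pass above it. Origin: centre of its underside, 25 mm beyond the face that the tube touches.
- stop: Blue stop block, fixed on the plate: 50 (x) x 40 (y) x 28 mm high, clamp bolt on top to 37 mm. Origin: centre of its underside; the face that the tube's end touches is 20 mm to its -y.
- magnet: Red flat welding magnet (right-angle frame), 75 x 75 x 14 mm, lying on the near right part of the plate; leave it. Origin at its underside.
- hammer: Hammer lying at the far right of the bench, leave it. Origin at its underside.
- wrench: Wrench lying in front of the robot, nearer than the plate; leave it. Origin at its underside.
- fclamp: Bar clamp with green jaws, 300 mm long, lying beyond the fixture; leave it. Origin at the underside, mid-bar.
- spraycan: White and grey spray can, 58 mm across and 130 mm high, standing far left beyond the tray; leave it. Origin: centre of its underside.
- boltjar: Pale jar with black lid, 64 mm across and 80 mm high, standing beyond the fixture to the right; leave it. Origin: centre of its underside.
Mind the look-alikes: they are no part of the job. Leave any red look-alike of the part that bears done_mid alone. What is shaped like the part that bears packed1_mid but brown is not meant.

How it is judged:
On the way, in this order (a step that is already met when the one before it is completed fails the run):
1. the tacked leg lies flat in the tray's free lane, lug up, let go of (x of done_mid in the frame of tray between -0.052 and 0.052 m and y of done_mid in the frame of tray between -0.01 and 0.01 m and z of done_mid in the frame of tray between 0.02 and 0.028 m and angle between done_mid's own z axis and vertical below 0.1 rad and angle between the y axis of done_mid and the y axis of tray, either way round below 0.1 rad and contact force between the fingers and done below 0.1 N and linear speed of done below 0.02 m/s), for 0.2 s.
2. the plain tube lies in the corner of fence, stop and plate (x of blank_mid in the frame of corner between -0.0225 and -0.0175 m and y of blank_mid in the frame of corner between -0.0725 and -0.0675 m and z of blank_mid in the frame of corner between 0.0175 and 0.0225 m and angle between the y axis of blank_mid and the y axis of corner, either way round below 0.03 rad), for 0.2 s.
At the end, for the whole second after the job is handed in: Plain tube within 2.5 mm of its corner seat and 0.03 rad of the fence, at rest, fingers on it with over 3 N, pressing fence and stop with over 3 N each and the plate with over 8 N (it weighs 4 to 5.5 N). All three legs lie flat, lug up, in the tray lanes, the tacked one let go (all of step 2 and contact force between blank and fence above 3 N and contact force between blank and stop above 3 N and contact force between blank and plate above 8 N and contact force between the fingers and blank above 3 N and linear speed of blank below 0.01 m/s and x of done_mid in the frame of tray between -0.052 and 0.052 m and y of done_mid in the frame of tray between -0.01 and 0.01 m and z of done_mid in the frame of tray between 0.02 and 0.028 m and angle between each of done_mid, packed1_mid, packed2_mid's own z axis and vertical below 0.1 rad and x of packed1_mid in the frame of tray between -0.052 and 0.052 m and y of packed1_mid in the frame of tray between -0.01 and 0.01 m and z of packed1_mid in the frame of tray between 0.02 and 0.028 m and x of packed2_mid in the frame of tray between -0.052 and 0.052 m and y of packed2_mid in the frame of tray between -0.01 and 0.01 m and z of packed2_mid in the frame of tray between 0.02 and 0.028 m and angle between the y axis of done_mid and the y axis of tray, either way round below 0.1 rad and linear speed of done below 0.02 m/s); the arm keeps its last pose, push and grip.
It fails at once if the tacked leg or the plain tube is dropped (let go more than about 1 cm up) or thrown ((contact force between the fingers and done below 0.05 N and linear speed of done above 0.45 m/s) or (contact force between the fingers and blank below 0.05 N and linear speed of blank above 0.45 m/s)).
It fails at once if a bystander is pushed more than 25 mm from its place (distance of any of hammer, wrench, fclamp, spraycan, boltjar, magnet from where it was at the start of the episode above 0.025 m).
It fails at once if a finished leg is lifted out of the tray or tipped over (z of any of packed1_mid, packed2_mid in the frame of tray above 0.045 m or angle between any of packed1_mid, packed2_mid's own z axis and vertical above 0.3 rad).
It also fails if it takes over 64 s, if anything falls off the work surface, if the arm or the gripper's body presses on something with over 40 N, if the wrist force passes 120 N, or if a joint passes its speed limit or range.

## Working session

There is one attempt and no reset: what is moved stays moved. The work goes in short steps, Python scripts to look and compute and a tool call to move; the robot and the scene stay as the last step left them, time stands still between calls to the robot, and variables do not carry over. Pictures are saved under pics/ and viewed, and the job is handed in when it is done.

Besides the shell and the picture viewer there is one more tool, called after ">>>" by a JSON object that holds its "name" and its "arguments". play_rows: Moves the arm, as the interface text tells. Its arguments: {"type":"object","properties":{"targets":{"type":"array","items":{"type":"object","properties":{"fingers":{"type":"number"},"dx":{"type":"number"},"dy":{"type":"number"},"dz":{"type":"number"},"wx":{"type":"number"},"wy":{"type":"number"},"wz":{"type":"number"}}}},"newtons":{"type":"number"}},"required":["targets"]}

```bash
ls -la; mkdir -p pics
python3 - <<'E'
from plant import ctrl
import cv2,pickle
o=ctrl.get_obs(); print(o)
for n in ("side","top"):
    s=ctrl.snapshot(n); pickle.dump(s,open(f"{n}0.pkl","wb"))
    print(n,{k:v for k,v in s.items() if k!="image"})
    cv2.imwrite(f"pics/{n}0.png",s["image"][:,:,::-1])
E
```

```text
total 12
drwxr-xr-x  3 agent agent 4096 Dec  7 13:37 .
drwxr-xr-x 23 root  root  4096 Dec  7 13:37 ..
drwxr-xr-x  2 agent agent 4096 Dec  7 13:37 pics
{'time': 0.0, 'joint_positions': array([ 1.04829084,  0.60014267, -0.00254861,  1.60016254,  0.00179899,
        0.94289683, -0.07979275]), 'qvel': array([-2.05425929e-04,  6.15842114e-04, -1.37105479e-03,  1.12764217e-04,
        2.43907468e-04, -1.21261600e-03,  5.91842314e-05]), 'joint_torque': array([-1.45826081e-03, -7.76446724e+01,  1.56457689e+00, -2.58013380e+01,
        1.22709849e-02,  9.11852752e-03,  2.58580553e-05]), 'tcp_pos': array([ 0.31239955, -0.65373041,  0.24939252]), 'orientation': array([ 9.75251861e-01,  2.21095366e-01, -2.46629471e-04, -7.64812469e-04]), 'ft_force': array([ 1.23571362, -1.31604531, -0.05111192]), 'wrist_torque': array([-0.05294577,  0.03156766, -0.03843267]), 'gripper_width': 0.08572617650510146}
side {'fov_y': 49.07462580825275, 'cx': 315.2625942573279, 'cy': 207.75261079403975, 'rvec': array([ 0.29318795, -2.62279984,  1.45071498]), 'tvec': array([0.58563593, 0.05736136, 1.24940223]), 'shot': 1}
top {'fov_y': 47.72198167951648, 'cx': 319.442287657113, 'cy': 199.23737484437282, 'rvec': array([ 2.16982222, -2.21877043,  0.08824702]), 'tvec': array([0.08340497, 0.5663682 , 1.29416809]), 'shot': 2}
```

View pics/side0.png

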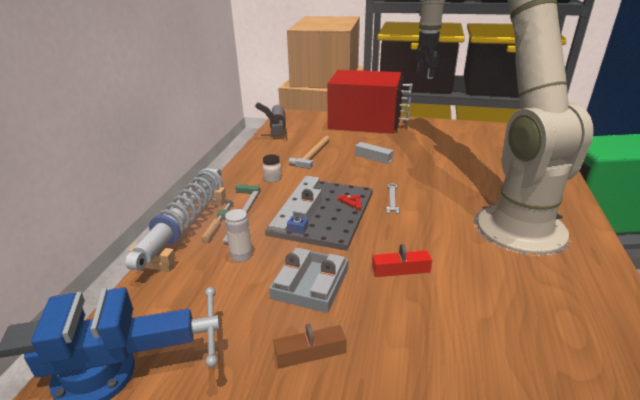

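View pics/top0.png

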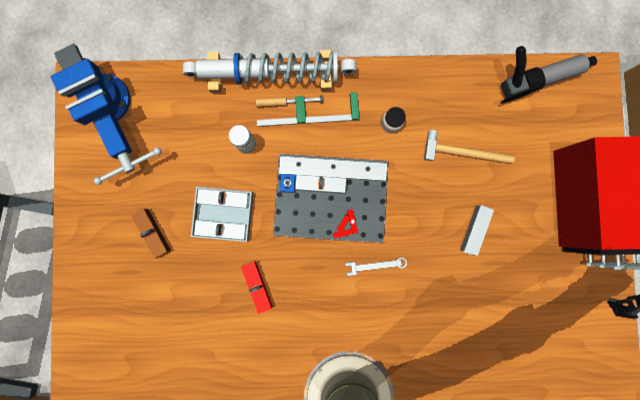

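The top view shows these candidates:
- **Tacked leg:** the grey leg in the fixture at (320,184) is the one I want. The red leg at (257,287) and the brown leg at (151,233) are look-alikes, and two grey legs already lie in the tray at (222,198) and (219,230).
- **Plain tube:** the bare grey bar at (477,230).
- **Tray:** the free lane appears to be the middle one, at (222,214).

Next I'll trace these and fit the models to them.

```bash
cat > h.py <<'E'
import numpy as np, cv2
from scipy.optimize import minimize
def K(s):
    f=200/np.tan(np.radians(s["fov_y"])/2); return np.array([[f,0,s["cx"]],[0,f,s["cy"]],[0,0,1.]])
def proj(s,P):
    p,_=cv2.projectPoints(np.asarray(P,float).reshape(-1,3),s["rvec"],s["tvec"],K(s),None); return p.reshape(-1,2)
def unproj(s,uv,z):
    R,_=cv2.Rodrigues(s["rvec"]); d=R.T@np.linalg.inv(K(s))@np.array([uv[0],uv[1],1.]); c=-R.T@s["tvec"]
    return c+d*(z-c[2])/d[2]
def box(cx,cy,z0,sx,sy,sz):
    return np.array([[cx+a*sx/2,cy+b*sy/2,z0+c*sz] for a in(-1,1) for b in(-1,1) for c in(0,1)])
TUBE=[box(0,0,-.02,.04,.14,.04)]
LEG=TUBE+[box(0,0,.02,.034,.008,.036)]
TRAY=[box(0,0,0,.143,.160,.033)]
PLATE=[box(0,0,0,.24,.32,.02)]
FENCE=[box(0,0,0,.05,.31,.015)]
STOP=[box(0,0,0,.05,.04,.028)]
def tf(P,x,y,z,a):
    c,s=np.cos(a),np.sin(a); return P@np.array([[c,s,0],[-s,c,0],[0,0,1]])+[x,y,z]
SC=4
def render(s,boxes,x,y,z,a):
    m=np.zeros((400*SC,640*SC),np.uint8)
    for b in boxes:
        p=proj(s,tf(b,x,y,z,a)); p=(p+.5)*SC-.5
        cv2.fillConvexPoly(m,cv2.convexHull(np.round(p*16).astype(np.int32)),255,shift=4)
    return cv2.resize(m,(640,400),interpolation=cv2.INTER_AREA)/255.
def fit(views,boxes,z,x0):
    # views: list (snap,mask)
    ms=[(s,cv2.GaussianBlur(m.astype(np.float32),(0,0),.7)) for s,m in views]
    def cost(v):
        return sum(np.abs(cv2.GaussianBlur(render(s,boxes,v[0],v[1],z,v[2]),(0,0),.7)-m).sum()/m.sum() for s,m in ms)
    best=None
    for da in(0,.15,-.15):
        S=np.array([x0]*4,float); S[:,2]+=da; S[1,0]+=.015;S[2,1]+=.015;S[3,2]+=.1
        r=minimize(cost,S[0],method="Nelder-Mead",options=dict(initial_simplex=S,xatol=1e-4,fatol=1e-4))
        if best is None or r.fun<best.fun: best=r
    return best.x,best.fun/len(ms)
E
python3 - <<'E'
from plant import ctrl
import pickle,cv2
import numpy as np
S={n:ctrl.snapshot(n) for n in("top","side")}
D={}
vis={n:S[n]["image"].copy() for n in S}
for t in("done_mid","blank_mid","packed1_mid","tray","plate","fence","stop","magnet","hammer","wrench","boltjar","spraycan"):
    for n in S:
        r=ctrl.trace(t,S[n]); D[t,n]=r
        print(t,n,[(round(q["p"],2),np.round(q["rect"]).astype(int).tolist(),int(q["pixels"].sum())) for q in r[:6]])
pickle.dump((S,D),open("scan.pkl","wb"))
E
```

```text
done_mid top [(0.68, [297, 176, 341, 196], 719), (0.62, [243, 263, 275, 315], 848)]
done_mid side [(0.9, [370, 244, 431, 278], 1384), (0.58, [293, 188, 320, 217], 618)]
blank_mid top [(0.78, [460, 206, 492, 258], 892)]
blank_mid side [(0.95, [351, 141, 392, 160], 514)]
packed1_mid top [(0.9, [199, 189, 250, 206], 748), (0.79, [134, 207, 171, 256], 951)]
packed1_mid side [(0.83, [272, 248, 308, 290], 998), (0.8, [275, 324, 346, 368], 2110)]
tray top [(0.66, [190, 194, 254, 238], 1062)]
tray side [(0.66, [270, 250, 347, 313], 1606)]
plate top [(0.62, [271, 152, 389, 240], 5786), (0.3, [423, 132, 512, 165], 997)]
plate side [(0.72, [264, 178, 372, 252], 3189)]
fence top [(0.76, [279, 157, 386, 180], 1856)]
fence side [(0.77, [270, 175, 320, 232], 848)]
stop top [(0.52, [280, 174, 299, 190], 271)]
stop side [(0.54, [286, 217, 308, 232], 292)]
magnet top [(0.63, [333, 213, 356, 239], 311), (0.22, [381, 103, 405, 136], 520)]
magnet side []
hammer top [(0.75, [422, 130, 513, 164], 904)]
hammer side [(0.68, [289, 134, 332, 168], 401)]
wrench top [(0.62, [346, 257, 408, 275], 450)]
wrench side [(0.55, [388, 183, 398, 217], 224)]
boltjar top [(0.96, [378, 106, 408, 137], 461)]
boltjar side [(0.96, [262, 155, 281, 182], 480), (0.22, [224, 212, 253, 263], 1141)]
spraycan top [(0.8, [231, 125, 254, 153], 535), (0.57, [196, 220, 245, 242], 669)]
spraycan side [(0.76, [223, 211, 256, 264], 1132)]
```

```bash
cat > fit1.py <<'E'
import pickle,numpy as np,cv2
from h import *
S,D=pickle.load(open("scan.pkl","rb"))
pick={"done_mid":(0,1),"blank_mid":(0,0),"packed1_mid":(0,0)}
R={}
def cen(s,m,z):
    v,u=np.nonzero(m); return unproj(s,(u.mean(),v.mean()),z)
for t,b,z,a0 in(("done_mid",LEG,.04,0),("blank_mid",TUBE,.02,-.4),("packed1_mid",LEG,.024,0),("fence",FENCE,.02,0),("plate",PLATE,0,0),("stop",STOP,.02,0)):
    it,is_=pick.get(t,(0,0))
    mt=D[t,"top"][it]["pixels"]; ms=D[t,"side"][is_]["pixels"]
    c=cen(S["top"],mt,z)
    for lab,v in(("top",[(S["top"],mt)]),("side",[(S["side"],ms)]),("both",[(S["top"],mt),(S["side"],ms)])):
        x,f=fit(v,b,z,[c[0],c[1],a0]); print(t,lab,np.round(x,4),round(f,3))
    R[t]=x
pickle.dump(R,open("fit.pkl","wb"))
E
python3 fit1.py
python3 - <<'E'
import pickle,cv2
S,D=pickle.load(open("scan.pkl","rb"))
im=S["top"]["image"][:,:,::-1]
cv2.imwrite("pics/crop_t.png",cv2.resize(im[140:250,180:400],None,fx=3.6,fy=3.6,interpolation=cv2.INTER_CUBIC))
E
```

```text
done_mid top [ 0.6099  0.0672 -0.096 ] 0.088
done_mid side [ 0.6092  0.0619 -0.0863] 0.192
done_mid both [ 0.6094  0.0647 -0.096 ] 0.147
blank_mid top [ 0.4683 -0.3834  1.1692] 0.059
blank_mid side [ 0.4684 -0.3865 -1.9631] 0.064
blank_mid both [ 0.4683 -0.3839 -1.9788] 0.071
packed1_mid top [ 0.5754  0.3488 -0.1008] 0.055
packed1_mid side [ 0.5749  0.3421 -0.1268] 0.185
packed1_mid both [ 0.5753  0.3478 -0.1107] 0.139
fence top [ 0.6564  0.0304 -0.0883] 0.055
fence side [ 0.6565  0.0278 -0.0948] 0.341
fence both [ 0.6562  0.0299 -0.0894] 0.204
plate top [ 0.5709  0.0384 -0.0925] 0.594
plate side [ 0.5707  0.0343 -0.088 ] 0.615
plate both [ 0.5705  0.036  -0.0901] 0.613
stop top [ 0.6152  0.1614 -0.1093] 0.082
stop side [0.6157 0.1595 0.0421] 0.114
stop both [ 0.6151  0.1613 -0.0342] 0.111
```

View pics/crop_t.png

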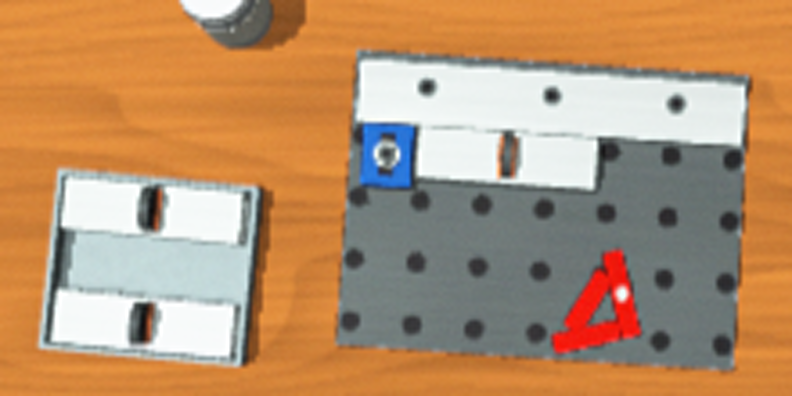

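```bash
cat > ov.py <<'E'
import pickle,numpy as np,cv2
from h import *
E=[(0,1),(2,3),(4,5),(6,7),(0,2),(1,3),(4,6),(5,7),(0,4),(1,5),(2,6),(3,7)]
def overlay(s,items,rect,k,fn):
    l,t,r,b=rect
    im=cv2.resize(np.ascontiguousarray(s["image"][t:b,l:r,::-1]),None,fx=k,fy=k,interpolation=cv2.INTER_CUBIC)
    for boxes,x,y,z,a,col in items:
        for bx in boxes:
            p=(proj(s,tf(bx,x,y,z,a))-[l,t]+.5)*k-.5
            for i,j in E: cv2.line(im,tuple(int(v) for v in np.round(p[i]*8)),tuple(int(v) for v in np.round(p[j]*8)),col,1,cv2.LINE_AA,3)
    cv2.imwrite(fn,im)
E
python3 - <<'E'
import pickle
from ov import *
S,D=pickle.load(open("scan.pkl","rb"))
for n in S:
    R,_=cv2.Rodrigues(S[n]["rvec"]); print(n,"cam",-R.T@S[n]["tvec"])
it=[(LEG,.6099,.0672,.04,-.094,(0,255,0)),(FENCE,.6564,.0304,.02,-.0883,(255,0,255)),(STOP,.6152,.1614,.02,-.0925,(0,255,255)),(LEG,.5754,.3488,.024,-.1,(0,255,0))]
overlay(S["top"],it,(265,145,395,205),6,"pics/ov1.png")
overlay(S["side"],it,(260,170,380,250),6,"pics/ov1s.png")
E
```

```text
top cam [0.48131921 0.09017722 1.32770488]
side cam [0.31798187 1.13381192 0.72154263]
```

View pics/ov1.png

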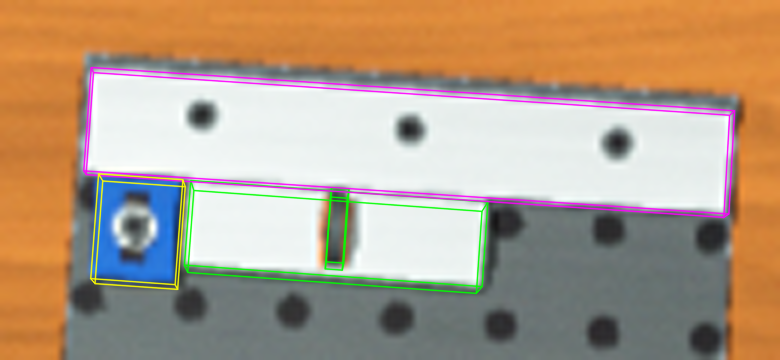

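View pics/ov1s.png

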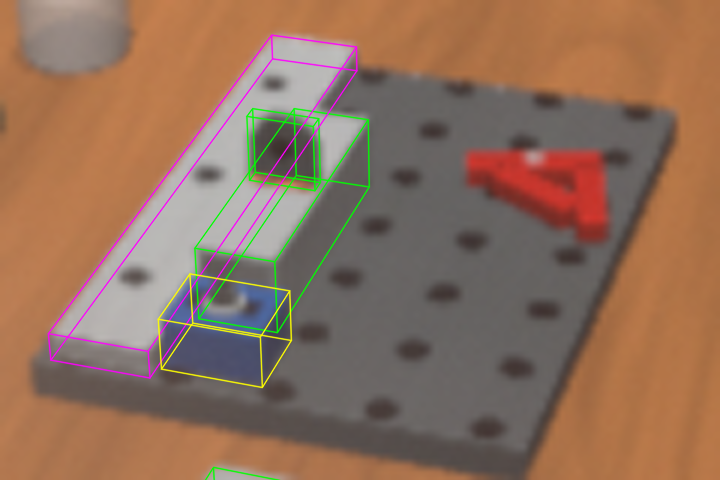

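Run:
```python
import pickle
from ov import *
S,D=pickle.load(open("scan.pkl","rb"))
s=S["top"]
hsv=cv2.cvtColor(s["image"],cv2.COLOR_RGB2HSV)
def mask(rect):
    l,t,r,b=rect; m=np.zeros((400,640),np.uint8)
    m[t:b,l:r]=((hsv[t:b,l:r,1]<80)*255).astype(np.uint8)
    m=cv2.morphologyEx(m,cv2.MORPH_OPEN,np.ones((3,3)))
    c,_=cv2.findContours(m,cv2.RETR_EXTERNAL,cv2.CHAIN_APPROX_NONE)
    c=max(c,key=cv2.contourArea); o=np.zeros_like(m); cv2.drawContours(o,[c],-1,1,-1); return o
mt=mask((180,175,265,250)); x,f=fit([(s,mt)],TRAY,0,[.53,.34,-.1]); print("tray",np.round(x,4),f,mt.sum()); tr=x
mp=mask((262,145,400,250)); x,f=fit([(s,mp)],PLATE+[box(.075,0,.02,.05,.31,.015)],0,[.57,.035,-.09]); print("plate",np.round(x,4),f,mp.sum()); pl=x
mb=mask((450,195,505,265)); x,f=fit([(s,mb)],TUBE,.02,[.468,-.384,1.17]); print("blank",np.round(x,4),f,mb.sum()); bl=x
for n,p in(("p1",(.5754,.3488)),("done",(.6099,.0672))):
    for nm,o in(("tray",tr),("plate",pl)):
        c_,s_=np.cos(o[2]),np.sin(o[2]); d=np.array(p)-o[:2]; print(n,nm,np.round([c_*d[0]+s_*d[1],-s_*d[0]+c_*d[1]],4))
a=tr[2];ux=np.array([np.cos(a),np.sin(a)])
it=[(TRAY,tr[0],tr[1],0,a,(255,0,0))]+[(LEG,*(tr[:2]+k*ux),.024,a,(0,255,0)) for k in(-.045,.045)]
overlay(s,it,(180,175,265,250),8,"pics/ov2.png")
it2=[(TUBE,bl[0],bl[1],.02,bl[2],(0,255,0))]
overlay(s,it2,(445,195,510,265),8,"pics/ov3.png")
overlay(S["side"],it,(260,235,360,315),7,"pics/ov2s.png")
```

```text
tray [ 0.532   0.3537 -0.1144] 0.018705911167604238 2891
plate [ 0.5717  0.0382 -0.0875] 0.10536602948544786 8278
blank [ 0.4683 -0.3825  1.1742] 0.04414404474405411 893
p1 tray [0.0437 0.    ]
p1 plate [-0.0235  0.3097]
done tray [ 0.1101 -0.2758]
done plate [0.0355 0.0322]
```

View pics/ov2.png

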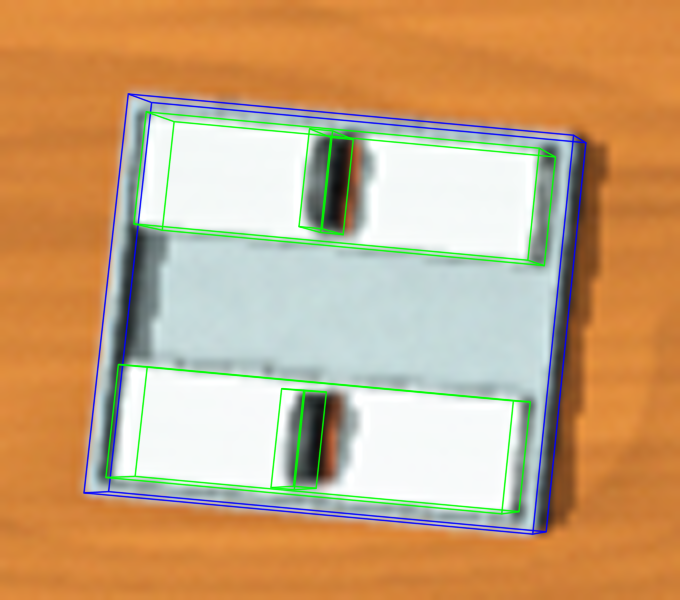

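View pics/ov2s.png

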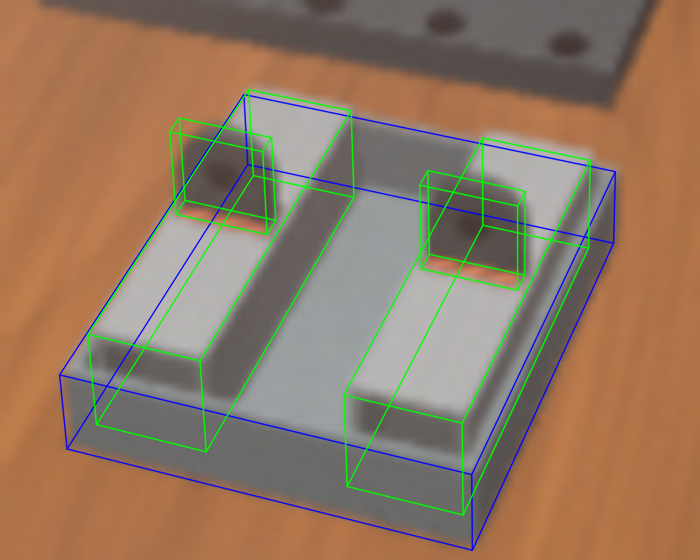

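View pics/ov3.png

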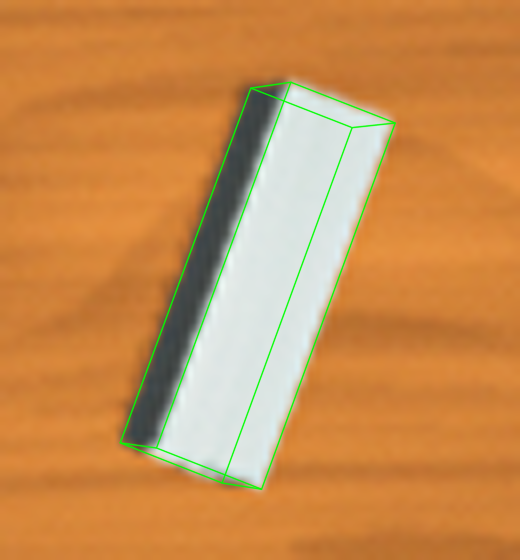

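Run:
```python
import pickle
from ov import *
S,D=pickle.load(open("scan.pkl","rb"))
s=dict(S["top"]); im=s["image"].astype(float)
s["image"]=np.clip((im-200)*255/55,0,255).astype(np.uint8)
overlay(s,[],(275,150,355,205),9,"pics/hc.png")
s=dict(S["side"]); im=s["image"].astype(float)
s["image"]=np.clip((im-60)*255/140,0,255).astype(np.uint8)
overlay(s,[(LEG,.6099,.0672,.04,-.0925,(0,255,0))],(280,170,340,225),10,"pics/hcs.png")
```

```text
(no output)
```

View pics/hc.png

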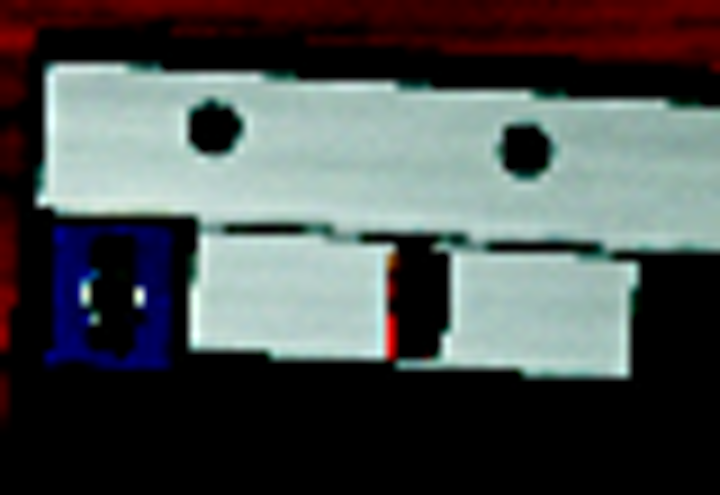

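View pics/hcs.png

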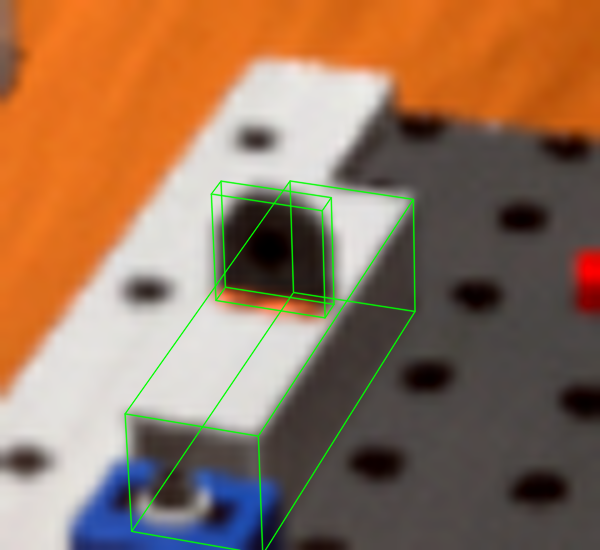

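```bash
cat > go.py <<'E'
import sys,numpy as np
from scipy.spatial.transform import Rotation as Ro
from plant import ctrl
o=ctrl.get_obs()
x,y,z,ang=[float(v) for v in sys.argv[1:5]]
R=Ro.from_quat(o["orientation"]); M=R.as_matrix()
ta=np.array([np.cos(ang),np.sin(ang),0]); tz=np.array([0,0,-1.]); T=Ro.from_matrix(np.c_[ta,np.cross(tz,ta),tz])
print("t",round(o["time"],2),"tcp",np.round(o["tcp_pos"],4),"xang",round(np.arctan2(M[1,0],M[0,0]),4),"F",np.round(o["ft_force"],1),"w",round(o["gripper_width"],4))
print("q",np.round(o["joint_positions"],2))
print("d mm",np.round(M.T@(np.array([x,y,z])-o["tcp_pos"])*1000,1),"w",np.round((R.inv()*T).as_rotvec(),4))
E
python3 go.py .610 .067 .2 3.049
```

```text
t 1.4 tcp [ 0.3126 -0.6542  0.2503] xang 0.4457 F [ 0.2 -0.1 -0.3] w 0.0857
q [ 1.05  0.6  -0.    1.6   0.    0.94 -0.08]
d mm [ 579.3 -522.5   50.2] w [-0.0000e+00  1.0000e-04 -2.6033e+00]
```

>>> {"name": "play_rows", "arguments": {"newtons": 60, "targets": [{"dx": 30,"dy": -27,"dz": 3,"wz": -0.13,"fingers": -1},{"dx": 60,"dy": -54,"dz": 5,"wz": -0.27,"fingers": -1},{"dx": 95,"dy": -86,"dz": 10,"wz": -0.41,"fingers": -1},{"dx": 130,"dy": -117,"dz": 12,"wz": -0.55,"fingers": -1},{"dx": 165,"dy": -149,"dz": 15,"wz": -0.69,"fingers": -1},{"dx": 200,"dy": -180,"dz": 18,"wz": -0.83,"fingers": -1},{"dx": 235,"dy": -212,"dz": 20,"wz": -0.97,"fingers": -1},{"dx": 270,"dy": -243,"dz": 23,"wz": -1.11,"fingers": -1},{"dx": 305,"dy": -275,"dz": 26,"wz": -1.25,"fingers": -1},{"dx": 340,"dy": -306,"dz": 29,"wz": -1.39,"fingers": -1},{"dx": 375,"dy": -338,"dz": 32,"wz": -1.53,"fingers": -1},{"dx": 410,"dy": -370,"dz": 35,"wz": -1.67,"fingers": -1},{"dx": 445,"dy": -401,"dz": 38,"wz": -1.81,"fingers": -1},{"dx": 480,"dy": -433,"dz": 41,"wz": -1.95,"fingers": -1},{"dx": 515,"dy": -464,"dz": 44,"wz": -2.09,"fingers": -1},{"dx": 540,"dy": -487,"dz": 47,"wz": -2.23,"fingers": -1},{"dx": 560,"dy": -505,"dz": 50,"wz": -2.37,"fingers": -1},{"dx": 572,"dy": -516,"dz": 50,"wz": -2.5,"fingers": -1},{"dx": 579.3,"dy": -522.5,"dz": 50.2,"wz": -2.603,"fingers": -1},{"dx": 579.3,"dy": -522.5,"dz": 50.2,"wz": -2.603,"fingers": -1}]}}

```text
schema error: expected keys fingers, dx, dy, dz, wx, wy, wz
```

```bash
python3 go.py .610 .067 .083 3.049
python3 - <<'E'
from plant import ctrl
from ov import *
s=ctrl.snapshot("side"); overlay(s,[(LEG,.6099,.0672,.04,-.0925,(0,255,0))],(230,110,390,230),5,"pics/a1.png")
E
```

```text
t 1.4 tcp [ 0.3126 -0.6542  0.2503] xang 0.4457 F [ 0.2 -0.1 -0.3] w 0.0857
q [ 1.05  0.6  -0.    1.6   0.    0.94 -0.08]
d mm [ 579.3 -522.5  167.2] w [-0.0000e+00  1.0000e-04 -2.6033e+00]
```

View pics/a1.png

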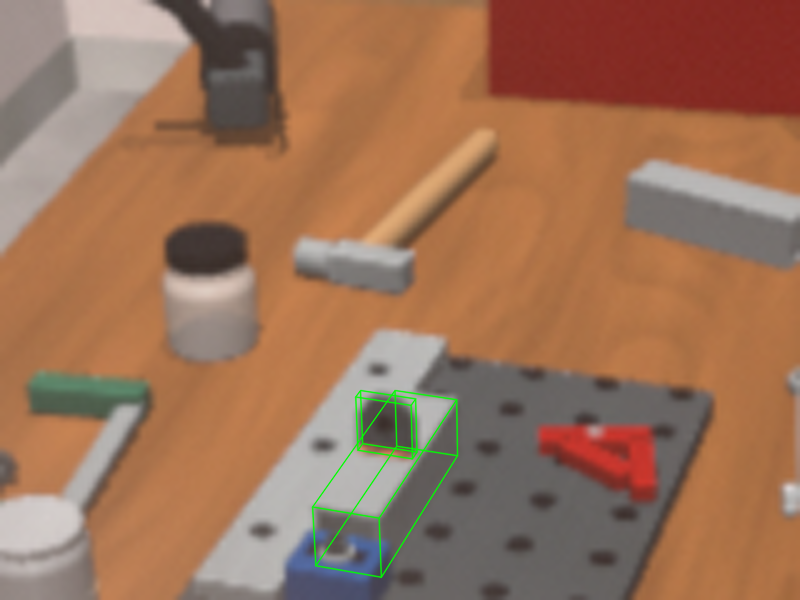

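>>> {"name": "play_rows", "arguments": {"newtons": 60, "targets": [{"dx": 60,"dy": -54,"dz": 5,"wx": 0,"wy": 0,"wz": -0.27,"fingers": -1},{"dx": 130,"dy": -117,"dz": 12,"wx": 0,"wy": 0,"wz": -0.55,"fingers": -1},{"dx": 165,"dy": -149,"dz": 15,"wx": 0,"wy": 0,"wz": -0.69,"fingers": -1},{"dx": 200,"dy": -180,"dz": 18,"wx": 0,"wy": 0,"wz": -0.83,"fingers": -1},{"dx": 235,"dy": -212,"dz": 20,"wx": 0,"wy": 0,"wz": -0.97,"fingers": -1},{"dx": 270,"dy": -243,"dz": 23,"wx": 0,"wy": 0,"wz": -1.11,"fingers": -1},{"dx": 305,"dy": -275,"dz": 26,"wx": 0,"wy": 0,"wz": -1.25,"fingers": -1},{"dx": 340,"dy": -306,"dz": 29,"wx": 0,"wy": 0,"wz": -1.39,"fingers": -1},{"dx": 375,"dy": -338,"dz": 32,"wx": 0,"wy": 0,"wz": -1.53,"fingers": -1},{"dx": 410,"dy": -370,"dz": 35,"wx": 0,"wy": 0,"wz": -1.67,"fingers": -1},{"dx": 445,"dy": -401,"dz": 38,"wx": 0,"wy": 0,"wz": -1.81,"fingers": -1},{"dx": 480,"dy": -433,"dz": 41,"wx": 0,"wy": 0,"wz": -1.95,"fingers": -1},{"dx": 515,"dy": -464,"dz": 44,"wx": 0,"wy": 0,"wz": -2.09,"fingers": -1},{"dx": 540,"dy": -487,"dz": 47,"wx": 0,"wy": 0,"wz": -2.23,"fingers": -1},{"dx": 560,"dy": -505,"dz": 50,"wx": 0,"wy": 0,"wz": -2.37,"fingers": -1},{"dx": 572,"dy": -516,"dz": 50,"wx": 0,"wy": 0,"wz": -2.5,"fingers": -1},{"dx": 579.3,"dy": -522.5,"dz": 50.2,"wx": 0,"wy": 0,"wz": -2.603,"fingers": -1},{"dx": 579.3,"dy": -522.5,"dz": 50.2,"wx": 0,"wy": 0,"wz": -2.603,"fingers": -1},{"dx": 579.3,"dy": -522.5,"dz": 50.2,"wx": 0,"wy": 0,"wz": -2.603,"fingers": -1},{"dx": 579.3,"dy": -522.5,"dz": 50.2,"wx": 0,"wy": 0,"wz": -2.603,"fingers": -1}]}}

```text
time: 3.45
tcp_pos: [0.61, 0.0666, 0.2]
orientation: [0.048, 0.999, -0.0, -0.0]
ft_force: [-0.1, -0.9, -0.4]
gripper_width: 0.0856
```

```bash
python3 go.py .610 .067 .083 3.049
python3 - <<'E'
from plant import ctrl
from ov import *
s=ctrl.snapshot("side"); overlay(s,[(LEG,.6099,.0672,.04,-.0925,(0,255,0))],(230,110,390,230),5,"pics/a2.png")
E
```

```text
t 3.45 tcp [0.61   0.0666 0.2   ] xang 3.0464 F [-0.1 -0.9 -0.4] w 0.0856
q [ 0.27  0.62 -0.71  1.88  0.53  0.84  0.76]
d mm [ -0.    0.4 117. ] w [-0.0002 -0.0001 -0.0026]
```

View pics/a2.png

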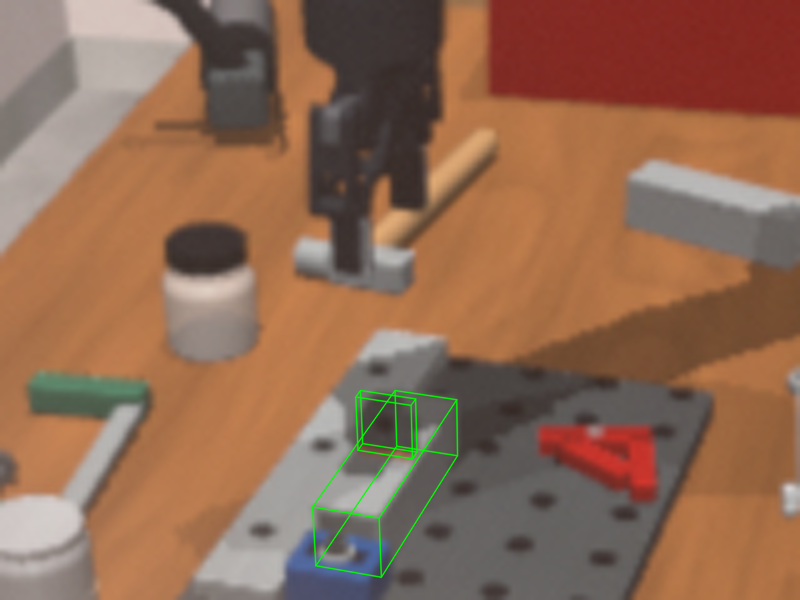

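>>> {"name": "play_rows", "arguments": {"newtons": 60, "targets": [{"dx": 0,"dy": 0.4,"dz": 40,"wx": 0,"wy": 0,"wz": 0,"fingers": -1},{"dx": 0,"dy": 0.4,"dz": 80,"wx": 0,"wy": 0,"wz": 0,"fingers": -1},{"dx": 0,"dy": 0.4,"dz": 105,"wx": 0,"wy": 0,"wz": 0,"fingers": -1},{"dx": 0,"dy": 0.4,"dz": 115,"wx": 0,"wy": 0,"wz": 0,"fingers": -1},{"dx": 0,"dy": 0.4,"dz": 115,"wx": 0,"wy": 0,"wz": 0,"fingers": 0.3},{"dx": 0,"dy": 0.4,"dz": 115,"wx": 0,"wy": 0,"wz": 0,"fingers": 0.6},{"dx": 0,"dy": 0.4,"dz": 115,"wx": 0,"wy": 0,"wz": 0,"fingers": 1},{"dx": 0,"dy": 0.4,"dz": 115,"wx": 0,"wy": 0,"wz": 0,"fingers": 1},{"dx": 0,"dy": 0.4,"dz": 115,"wx": 0,"wy": 0,"wz": 0,"fingers": 1},{"dx": 0,"dy": 0.4,"dz": 115,"wx": 0,"wy": 0,"wz": 0,"fingers": 1},{"dx": 0,"dy": 0.4,"dz": 115,"wx": 0,"wy": 0,"wz": 0,"fingers": 1},{"dx": 0,"dy": 0.4,"dz": 115,"wx": 0,"wy": 0,"wz": 0,"fingers": 1}]}}

```text
time: 4.7
tcp_pos: [0.6105, 0.0668, 0.0859]
orientation: [0.048, 0.999, -0.0, 0.001]
ft_force: [-0.3, -0.7, 6.7]
gripper_width: 0.007
```

```bash
python3 go.py .610 .067 .2 3.049
python3 - <<'E'
from plant import ctrl
from ov import *
s=ctrl.snapshot("side"); overlay(s,[(LEG,.6099,.0672,.04,-.0925,(0,255,0))],(250,130,370,230),6,"pics/a3.png")
E
```

```text
t 4.7 tcp [0.6105 0.0668 0.0859] xang 3.0461 F [-0.3 -0.7  6.7] w 0.007
q [ 0.18  0.75 -0.59  1.96  0.69  0.64  0.62]
d mm [ 3.000e-01  1.000e-01 -1.141e+02] w [-0.0004  0.0014 -0.0029]
```

View pics/a3.png

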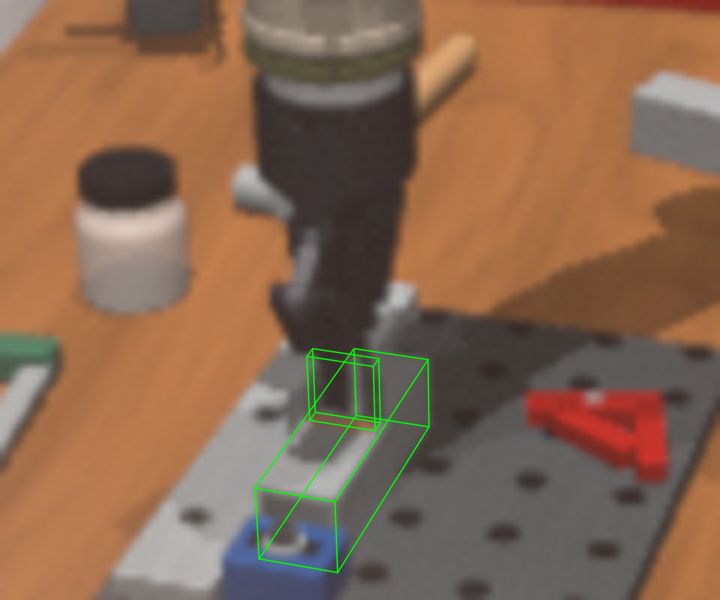

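>>> {"name": "play_rows", "arguments": {"newtons": 80, "targets": [{"dx": 0,"dy": 0,"dz": -5,"wx": 0,"wy": 0,"wz": 0,"fingers": 1},{"dx": 0,"dy": 0,"dz": -20,"wx": 0,"wy": 0,"wz": 0,"fingers": 1},{"dx": 0,"dy": 0,"dz": -45,"wx": 0,"wy": 0,"wz": 0,"fingers": 1},{"dx": 0,"dy": 0,"dz": -75,"wx": 0,"wy": 0,"wz": 0,"fingers": 1},{"dx": 0,"dy": 0,"dz": -100,"wx": 0,"wy": 0,"wz": 0,"fingers": 1},{"dx": 0,"dy": 0,"dz": -114,"wx": 0,"wy": 0,"wz": 0,"fingers": 1},{"dx": 0,"dy": 0,"dz": -114,"wx": 0,"wy": 0,"wz": 0,"fingers": 1},{"dx": 0,"dy": 0,"dz": -114,"wx": 0,"wy": 0,"wz": 0,"fingers": 1}]}}

```text
time: 5.55
tcp_pos: [0.6099, 0.0664, 0.1995]
orientation: [0.048, 0.999, -0.0, 0.0]
ft_force: [0.1, -0.7, -5.7]
gripper_width: 0.0067
```

```bash
python3 go.py .532 .3537 .18 3.0272
python3 - <<'E'
from plant import ctrl
from ov import *
import pickle
o=ctrl.get_obs(); p=o["tcp_pos"]; 
it=[(LEG,p[0],p[1],p[2]-.0859+.04,-.0955,(0,255,0))]
s=ctrl.snapshot("side"); overlay(s,it,(230,80,360,190),6,"pics/a4.png")
s=ctrl.snapshot("top"); overlay(s,it,(270,150,370,220),8,"pics/a4t.png")
E
```

```text
t 5.55 tcp [0.6099 0.0664 0.1995] xang 3.0457 F [ 0.1 -0.7 -5.7] w 0.0067
q [ 0.27  0.62 -0.71  1.88  0.53  0.84  0.75]
d mm [105.  278.5  19.1] w [-0.0009  0.0008  0.0185]
```

View pics/a4.png

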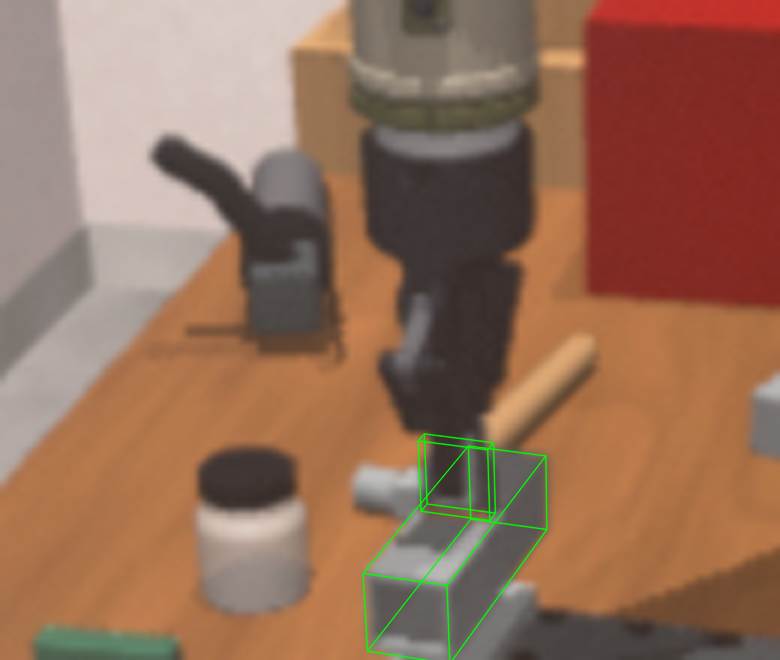

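View pics/a4t.png

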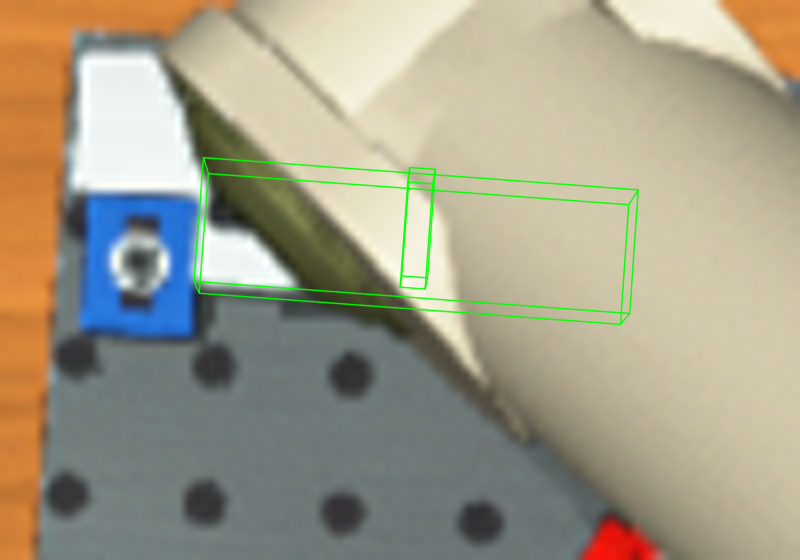

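>>> {"name": "play_rows", "arguments": {"targets": [{"dx": 8,"dy": 21,"dz": 0,"wx": 0,"wy": 0,"wz": 0,"fingers": 1},{"dx": 19,"dy": 50,"dz": 2,"wx": 0,"wy": 0,"wz": 0.003,"fingers": 1},{"dx": 32,"dy": 85,"dz": 4,"wx": 0,"wy": 0,"wz": 0.006,"fingers": 1},{"dx": 45,"dy": 120,"dz": 7,"wx": 0,"wy": 0,"wz": 0.009,"fingers": 1},{"dx": 58,"dy": 155,"dz": 10,"wx": 0,"wy": 0,"wz": 0.012,"fingers": 1},{"dx": 71,"dy": 190,"dz": 13,"wx": 0,"wy": 0,"wz": 0.015,"fingers": 1},{"dx": 84,"dy": 225,"dz": 16,"wx": 0,"wy": 0,"wz": 0.018,"fingers": 1},{"dx": 95,"dy": 253,"dz": 19,"wx": 0,"wy": 0,"wz": 0.0185,"fingers": 1},{"dx": 102,"dy": 271,"dz": 19,"wx": -0.0009,"wy": 0.0008,"wz": 0.0185,"fingers": 1},{"dx": 105,"dy": 278.5,"dz": 19,"wx": -0.0009,"wy": 0.0008,"wz": 0.0185,"fingers": 1},{"dx": 105,"dy": 278.5,"dz": 19,"wx": -0.0009,"wy": 0.0008,"wz": 0.0185,"fingers": 1},{"dx": 105,"dy": 278.5,"dz": 19,"wx": -0.0009,"wy": 0.0008,"wz": 0.0185,"fingers": 1}]}}

```text
time: 6.85
tcp_pos: [0.532, 0.3522, 0.1787]
orientation: [0.057, 0.998, -0.001, -0.001]
ft_force: [0.6, -0.7, -4.7]
gripper_width: 0.0065
```

```bash
python3 go.py .532 .353 .095 3.0272
python3 - <<'E'
from plant import ctrl
from ov import *
import pickle
o=ctrl.get_obs(); p=o["tcp_pos"]; 
it=[(LEG,p[0],p[1],p[2]-.0859+.04,-.1144,(0,255,0)),(LEG,.532,.3535,.024,-.1144,(255,255,0)),(TRAY,.532,.3537,0,-.1144,(255,0,0))]
s=ctrl.snapshot("side"); overlay(s,it,(240,190,360,310),5,"pics/a5.png")
s=ctrl.snapshot("top"); overlay(s,it,(170,165,280,255),7,"pics/a5t.png")
E
```

```text
t 6.85 tcp [0.532  0.3522 0.1787] xang 3.0266 F [ 0.6 -0.7 -4.7] w 0.0065
q [-0.24  0.66 -0.67  1.84  0.54  0.83  0.27]
d mm [-0.   1.  83.7] w [-0.0021 -0.002  -0.0006]
```

View pics/a5.png

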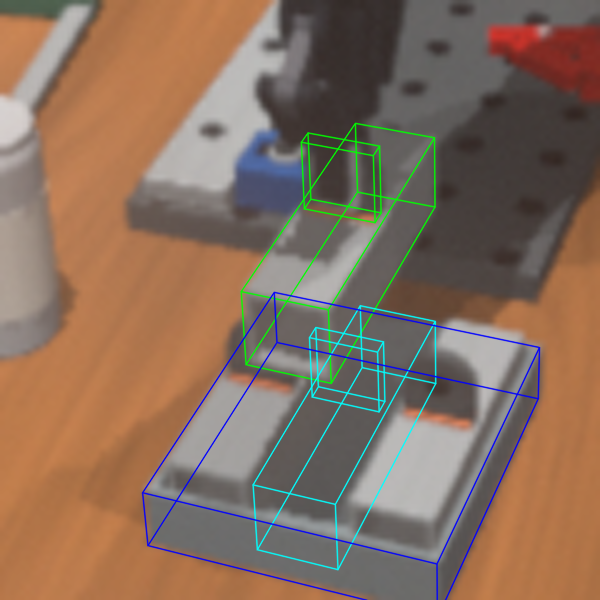

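View pics/a5t.png

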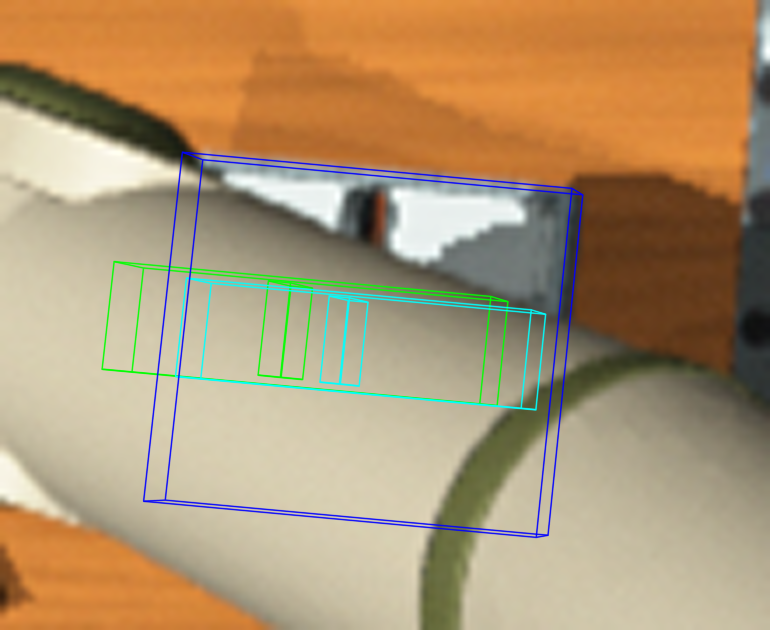

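>>> {"name": "play_rows", "arguments": {"targets": [{"dx": 0,"dy": 0.5,"dz": 20,"wx": 0,"wy": 0,"wz": 0,"fingers": 1},{"dx": 0,"dy": 1,"dz": 45,"wx": 0,"wy": 0,"wz": 0,"fingers": 1},{"dx": 0,"dy": 1,"dz": 60,"wx": -0.002,"wy": -0.002,"wz": 0,"fingers": 1},{"dx": 0,"dy": 1,"dz": 64,"wx": -0.002,"wy": -0.002,"wz": 0,"fingers": 1},{"dx": 0,"dy": 1,"dz": 64,"wx": -0.002,"wy": -0.002,"wz": 0,"fingers": 1}]}}

```text
time: 7.45
tcp_pos: [0.5324, 0.3523, 0.1147]
orientation: [0.058, 0.998, -0.0, -0.0]
ft_force: [-0.9, -0.5, -3.5]
gripper_width: 0.0069
```

```bash
python3 go.py .532 .353 .0695 3.0272
python3 - <<'E'
from plant import ctrl
from ov import *
import pickle
o=ctrl.get_obs(); p=o["tcp_pos"]; 
it=[(LEG,p[0],p[1],p[2]-.0859+.04,-.1144,(0,255,0)),(TRAY,.532,.3537,0,-.1144,(255,0,0))]
s=ctrl.snapshot("side"); overlay(s,[],(255,220,360,310),7,"pics/a6.png")
E
```

```text
t 7.45 tcp [0.5324 0.3523 0.1147] xang 3.0251 F [-0.9 -0.5 -3.5] w 0.0069
q [-0.28  0.73 -0.61  1.88  0.62  0.72  0.2 ]
d mm [ 0.5  0.7 45.2] w [-0.0003 -0.0001 -0.0021]
```

View pics/a6.png

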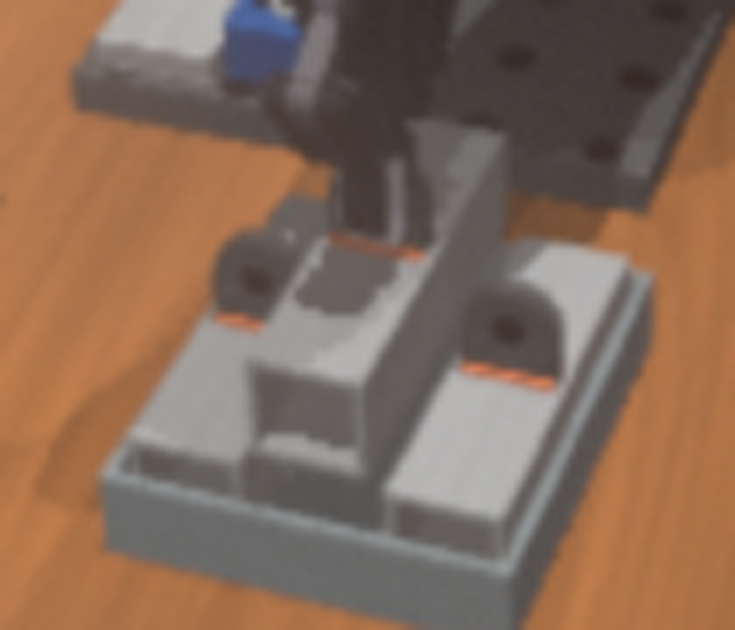

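Run:
```python
import pickle
from ov import *
S,D=pickle.load(open("scan.pkl","rb"))
s=S["top"]; im=s["image"].astype(int)
m=np.zeros((400,640),np.uint8); m[180:250,185:260]=(im[180:250,185:260].min(2)>228)*255
m=cv2.morphologyEx(m,cv2.MORPH_CLOSE,np.ones((3,9)))
c,_=cv2.findContours(m,cv2.RETR_EXTERNAL,cv2.CHAIN_APPROX_NONE)
a=-.1144
for k in c:
    if cv2.contourArea(k)<60: continue
    r=cv2.minAreaRect(k); P=np.array([unproj(s,q,.044) for q in cv2.boxPoints(r)])[:,:2]
    print(cv2.contourArea(k),np.round(r[1],1))
    d=P-[.532,.3537]; print(np.round(np.c_[np.cos(a)*d[:,0]+np.sin(a)*d[:,1],-np.sin(a)*d[:,0]+np.cos(a)*d[:,1]]*1000,1).tolist())
# column profile across tray at several y
for yy in(-.04,-.03,.03,.04):
    row=[]
    for xx in np.arange(-.07,.0701,.002):
        w=tf(np.array([[xx,yy,.044]]),.532,.3537,0,a); u,v=proj(s,w)[0]
        row.append(int(cv2.getRectSubPix(s["image"],(1,1),(float(u),float(v)))[0,0].mean()))
    print(yy,row)
```

```text
609.5 [48.8 13.9]
[[-64.9, 65.5], [-25.9, 66.3], [-25.8, -71.5], [-64.8, -72.0]]
596.5 [48.9 13.5]
[[25.2, 68.3], [63.6, 69.0], [63.8, -69.6], [25.4, -70.1]]
-0.04 [178, 176, 180, 220, 247, 250, 249, 249, 249, 249, 249, 249, 249, 248, 248, 248, 249, 249, 249, 249, 250, 247, 239, 214, 202, 202, 206, 208, 210, 210, 209, 210, 211, 211, 211, 211, 209, 210, 210, 209, 208, 207, 207, 207, 206, 200, 183, 206, 230, 246, 247, 248, 248, 248, 248, 248, 247, 247, 247, 246, 247, 247, 248, 247, 247, 248, 249, 217, 192, 187, 167]
-0.03 [186, 175, 175, 235, 247, 251, 250, 249, 249, 249, 249, 249, 249, 249, 248, 248, 249, 249, 249, 249, 250, 251, 230, 189, 175, 185, 205, 210, 210, 209, 211, 210, 210, 209, 209, 210, 210, 211, 209, 208, 206, 205, 204, 205, 206, 206, 203, 196, 225, 245, 249, 248, 248, 247, 248, 248, 248, 247, 247, 247, 247, 247, 247, 247, 248, 248, 240, 214, 201, 187, 170]
0.03 [186, 181, 178, 232, 247, 250, 249, 248, 248, 248, 248, 248, 248, 249, 249, 249, 249, 248, 249, 249, 249, 249, 235, 202, 185, 188, 203, 208, 210, 211, 211, 211, 211, 210, 209, 208, 207, 208, 209, 211, 210, 211, 210, 209, 209, 205, 201, 203, 227, 245, 247, 248, 247, 246, 247, 247, 246, 246, 247, 247, 248, 247, 247, 247, 248, 248, 239, 201, 190, 184, 175]
0.04 [190, 162, 190, 233, 246, 249, 249, 248, 248, 248, 248, 248, 248, 248, 249, 249, 249, 248, 249, 249, 249, 250, 221, 193, 174, 194, 205, 210, 212, 211, 211, 211, 211, 211, 210, 210, 209, 208, 208, 207, 207, 208, 209, 211, 211, 208, 196, 195, 235, 245, 248, 247, 246, 247, 247, 247, 246, 246, 247, 247, 247, 247, 246, 247, 248, 247, 240, 223, 194, 179, 163]
```

>>> {"name": "play_rows", "arguments": {"targets": [{"dx": 1.5,"dy": 0.7,"dz": 6,"wx": 0,"wy": 0,"wz": -0.002,"fingers": 1},{"dx": 1.5,"dy": 0.7,"dz": 14,"wx": 0,"wy": 0,"wz": -0.002,"fingers": 1},{"dx": 1.5,"dy": 0.7,"dz": 22,"wx": 0,"wy": 0,"wz": -0.002,"fingers": 1},{"dx": 1.5,"dy": 0.7,"dz": 30,"wx": 0,"wy": 0,"wz": -0.002,"fingers": 1},{"dx": 1.5,"dy": 0.7,"dz": 30,"wx": 0,"wy": 0,"wz": -0.002,"fingers": 1}]}}

```text
time: 8.0
tcp_pos: [0.5307, 0.3532, 0.084]
orientation: [0.057, 0.998, -0.0, -0.0]
ft_force: [-0.5, -0.3, -5.3]
gripper_width: 0.0069
```

```bash
python3 go.py .531 .353 .0695 3.0272
python3 - <<'E'
from plant import ctrl
from ov import *
s=ctrl.snapshot("side"); overlay(s,[],(255,220,360,310),7,"pics/a7.png")
E
```

```text
t 8.0 tcp [0.5307 0.3532 0.084 ] xang 3.0274 F [-0.5 -0.3 -5.3] w 0.0069
q [-0.31  0.77 -0.58  1.9   0.65  0.67  0.17]
d mm [-0.3 -0.1 14.5] w [-0.0008 -0.0008  0.0002]
```

View pics/a7.png

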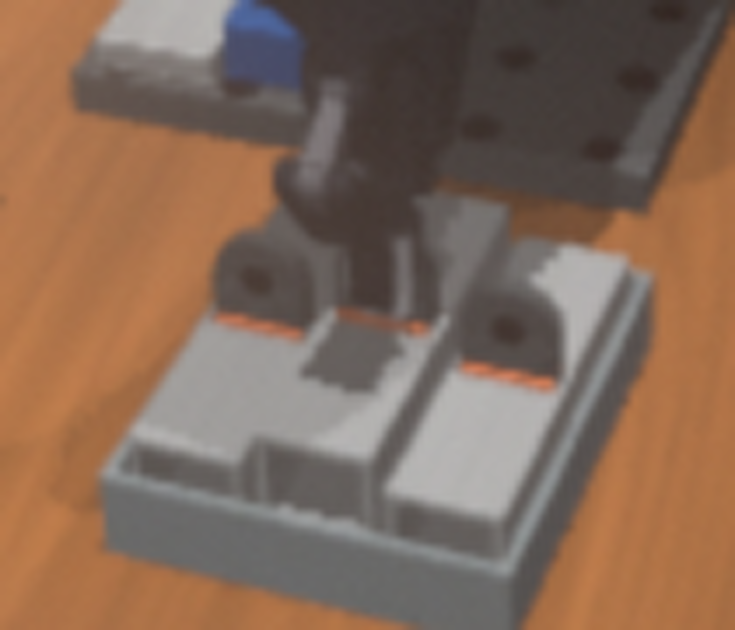

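Inside the lane with no side force: the carried leg's near end spans about (255–365, 440–510) in the crop, between its two neighbours. I'll lower it to the floor next.

>>> {"name": "play_rows", "arguments": {"targets": [{"dx": -0.3,"dy": 0,"dz": 6,"wx": 0,"wy": 0,"wz": 0,"fingers": 1},{"dx": -0.3,"dy": 0,"dz": 10,"wx": 0,"wy": 0,"wz": 0,"fingers": 1},{"dx": -0.3,"dy": 0,"dz": 12.5,"wx": 0,"wy": 0,"wz": 0,"fingers": 1},{"dx": -0.3,"dy": 0,"dz": 14,"wx": 0,"wy": 0,"wz": 0,"fingers": 1},{"dx": -0.3,"dy": 0,"dz": 14.5,"wx": 0,"wy": 0,"wz": 0,"fingers": 1},{"dx": -0.3,"dy": 0,"dz": 14.5,"wx": 0,"wy": 0,"wz": 0,"fingers": 1}]}}

```text
time: 8.65
tcp_pos: [0.5312, 0.3535, 0.0702]
orientation: [0.057, 0.998, -0.0, -0.0]
ft_force: [-0.4, 1.3, -5.3]
gripper_width: 0.0065
```

>>> {"name": "play_rows", "arguments": {"targets": [{"dx": 0,"dy": 0,"dz": 1.5,"wx": 0,"wy": 0,"wz": 0,"fingers": 1},{"dx": 0,"dy": 0,"dz": 1.5,"wx": 0,"wy": 0,"wz": 0,"fingers": 1}]}}

```text
time: 8.85
tcp_pos: [0.5313, 0.3536, 0.07]
orientation: [0.057, 0.998, -0.0, 0.0]
ft_force: [-2.7, -3.0, 7.6]
gripper_width: 0.0067
```

>>> {"name": "play_rows", "arguments": {"targets": [{"dx": 0,"dy": 0,"dz": 0,"wx": 0,"wy": 0,"wz": 0,"fingers": 0.6},{"dx": 0,"dy": 0,"dz": 0,"wx": 0,"wy": 0,"wz": 0,"fingers": 0.3},{"dx": 0,"dy": 0,"dz": 0,"wx": 0,"wy": 0,"wz": 0,"fingers": 0},{"dx": 0,"dy": 0,"dz": 0,"wx": 0,"wy": 0,"wz": 0,"fingers": 0},{"dx": 0,"dy": 0,"dz": 0,"wx": 0,"wy": 0,"wz": 0,"fingers": 0},{"dx": 0,"dy": 0,"dz": -10,"wx": 0,"wy": 0,"wz": 0,"fingers": 0},{"dx": 0,"dy": 0,"dz": -35,"wx": 0,"wy": 0,"wz": 0,"fingers": 0},{"dx": 0,"dy": 0,"dz": -75,"wx": 0,"wy": 0,"wz": 0,"fingers": 0},{"dx": 0,"dy": 0,"dz": -120,"wx": 0,"wy": 0,"wz": 0,"fingers": -0.5},{"dx": 0,"dy": 0,"dz": -130,"wx": 0,"wy": 0,"wz": 0,"fingers": -1},{"dx": 0,"dy": 0,"dz": -130,"wx": 0,"wy": 0,"wz": 0,"fingers": -1}]}}

```text
time: 9.95
tcp_pos: [0.5319, 0.3542, 0.2026]
orientation: [0.057, 0.998, 0.001, 0.002]
ft_force: [-0.1, -0.1, -0.7]
gripper_width: 0.0836
```

```bash
python3 go.py .4683 -.383 .2 2.745
python3 - <<'E'
from plant import ctrl
from ov import *
a=-.1144
it=[(LEG,.531,.3537,.024,a,(0,255,0))]
s=ctrl.snapshot("side"); overlay(s,it,(255,220,360,310),7,"pics/a8.png")
E
```

```text
t 9.95 tcp [0.5319 0.3542 0.2026] xang 3.0271 F [-0.1 -0.1 -0.7] w 0.0836
q [-0.23  0.63 -0.69  1.82  0.52  0.87  0.29]
d mm [ -21.  -739.6    0.9] w [0.0029 0.0037 0.2821]
```

View pics/a8.png

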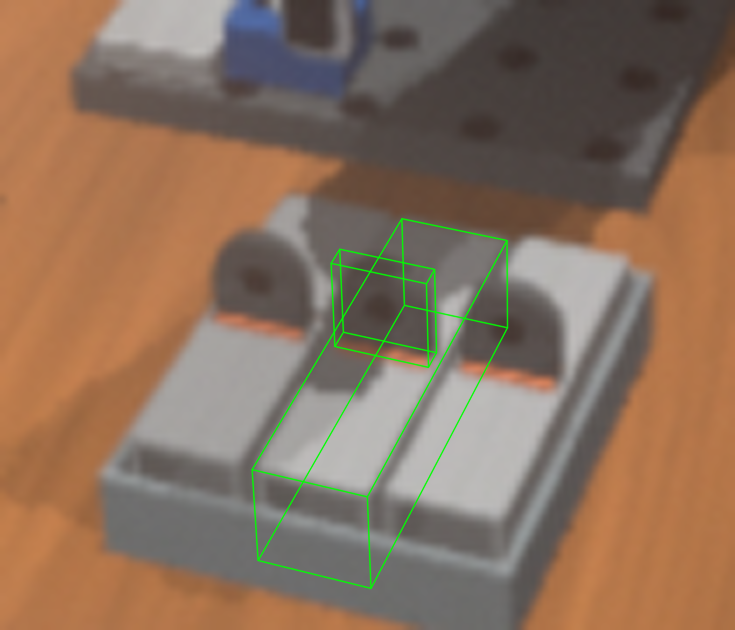

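>>> {"name": "play_rows", "arguments": {"targets": [{"dx": 0,"dy": -25,"dz": 0,"wx": 0,"wy": 0,"wz": 0,"fingers": -1},{"dx": -2,"dy": -65,"dz": 0,"wx": 0,"wy": 0,"wz": 0.02,"fingers": -1},{"dx": -4,"dy": -110,"dz": 0,"wx": 0,"wy": 0,"wz": 0.04,"fingers": -1},{"dx": -5,"dy": -155,"dz": 0,"wx": 0,"wy": 0,"wz": 0.06,"fingers": -1},{"dx": -6,"dy": -200,"dz": 0,"wx": 0,"wy": 0,"wz": 0.08,"fingers": -1},{"dx": -7,"dy": -245,"dz": 0,"wx": 0,"wy": 0,"wz": 0.1,"fingers": -1},{"dx": -8,"dy": -290,"dz": 0,"wx": 0,"wy": 0,"wz": 0.12,"fingers": -1},{"dx": -9,"dy": -335,"dz": 0,"wx": 0,"wy": 0,"wz": 0.14,"fingers": -1},{"dx": -11,"dy": -380,"dz": 0,"wx": 0,"wy": 0,"wz": 0.16,"fingers": -1},{"dx": -12,"dy": -425,"dz": 0,"wx": 0,"wy": 0,"wz": 0.18,"fingers": -1},{"dx": -14,"dy": -470,"dz": 0,"wx": 0,"wy": 0,"wz": 0.2,"fingers": -1},{"dx": -15,"dy": -515,"dz": 0,"wx": 0,"wy": 0,"wz": 0.22,"fingers": -1},{"dx": -16,"dy": -560,"dz": 0,"wx": 0,"wy": 0,"wz": 0.24,"fingers": -1},{"dx": -17,"dy": -605,"dz": 0,"wx": 0,"wy": 0,"wz": 0.26,"fingers": -1},{"dx": -18,"dy": -650,"dz": 0,"wx": 0,"wy": 0,"wz": 0.28,"fingers": -1},{"dx": -20,"dy": -690,"dz": 0,"wx": 0.003,"wy": 0.0037,"wz": 0.282,"fingers": -1},{"dx": -21,"dy": -720,"dz": 1,"wx": 0.003,"wy": 0.0037,"wz": 0.282,"fingers": -1},{"dx": -21,"dy": -739.6,"dz": 1,"wx": 0.003,"wy": 0.0037,"wz": 0.282,"fingers": -1},{"dx": -21,"dy": -739.6,"dz": 1,"wx": 0.003,"wy": 0.0037,"wz": 0.282,"fingers": -1},{"dx": -21,"dy": -739.6,"dz": 1,"wx": 0.003,"wy": 0.0037,"wz": 0.282,"fingers": -1}]}}

```text
time: 12.0
tcp_pos: [0.467, -0.3832, 0.1978]
orientation: [0.197, 0.98, -0.0, -0.002]
ft_force: [0.4, -0.1, 0.8]
gripper_width: 0.0858
```

```bash
python3 go.py .4683 -.383 .038 2.745
python3 - <<'E'
from plant import ctrl
from ov import *
a=-.1144
it=[(TUBE,.4683,-.383,.02,1.1742,(0,255,0))]
s=ctrl.snapshot("side"); overlay(s,it,(330,80,430,170),7,"pics/a9.png")
s=ctrl.snapshot("top"); cv2.imwrite("pics/a9t.png",s["image"][:,:,::-1])
E
```

```text
t 12.0 tcp [ 0.467  -0.3832  0.1978] xang 2.7446 F [ 0.4 -0.1  0.8] w 0.0858
q [ 1.02  0.59 -0.65  1.9   0.49  0.81  1.29]
d mm [ -1.8   0.9 159.8] w [-0.0013 -0.0038 -0.0004]
```

View pics/a9.png

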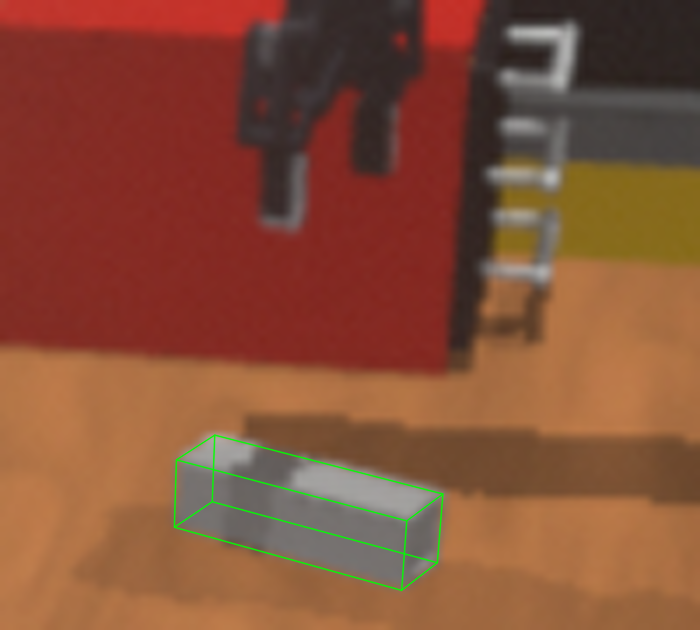

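View pics/a9t.png

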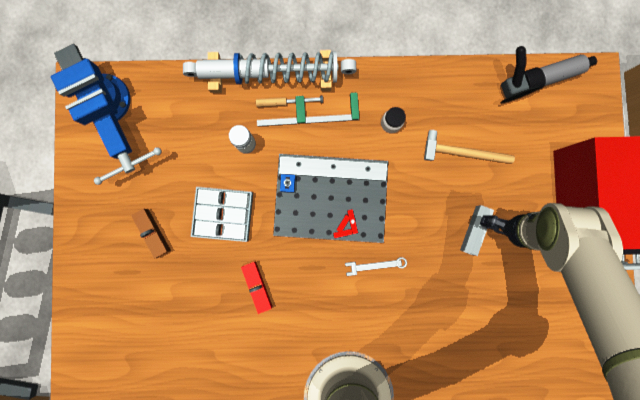

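Run:
```python
from plant import ctrl
from ov import *
import pickle
s=ctrl.snapshot("top"); pickle.dump(s,open("top1.pkl","wb"))
F=ctrl.trace("fence",s)[0]["pixels"]; St=ctrl.trace("stop",s)[0]["pixels"]
f,c=fit([(s,F)],FENCE,.02,[.656,.03,-.09]); print("fence",np.round(f,4),c)
t,c=fit([(s,St)],STOP,.02,[.615,.161,-.09]); print("stop",np.round(t,4),c)
a=f[2]; ux=np.array([np.cos(a),np.sin(a)]); uy=np.array([-ux[1],ux[0]])
C=(ux@f[:2]-.025)*ux+(uy@t[:2]-.02)*uy; print("corner",C,"seat",C-.02*ux-.07*uy)
se=C-.02*ux-.07*uy
overlay(s,[(FENCE,*f[:2],.02,a,(255,0,255)),(STOP,*t[:2],.02,a,(0,0,0)),(TUBE,*se,.04,a,(0,255,0))],(265,145,395,205),6,"pics/b1.png")
for p in ctrl.trace("packed1_mid",s): print(p["p"],p["rect"])
```

```text
fence [ 0.6561  0.0303 -0.0886] 0.04376895134568585
stop [ 0.6154  0.163  -0.0253] 0.2885977185941413
corner [0.64077467 0.14067683] seat [0.61465943 0.072721  ]
0.91 [201.2, 190.4, 251.3, 205.7]
0.72 [130.9, 210.2, 168.5, 255.9]
0.26 [334.1, 211.6, 357.0, 240.4]
```

View pics/b1.png

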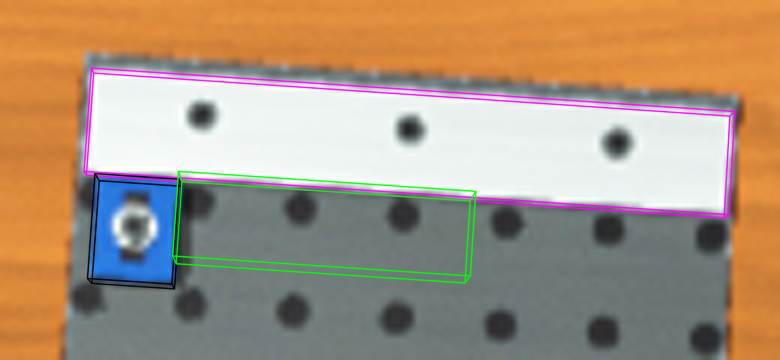

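>>> {"name": "play_rows", "arguments": {"newtons": 90, "targets": [{"dx": -1,"dy": 0.5,"dz": 30,"wx": 0,"wy": 0,"wz": 0,"fingers": -1},{"dx": -1.8,"dy": 0.9,"dz": 70,"wx": -0.001,"wy": -0.004,"wz": 0,"fingers": -1},{"dx": -1.8,"dy": 0.9,"dz": 110,"wx": -0.001,"wy": -0.004,"wz": 0,"fingers": -1},{"dx": -1.8,"dy": 0.9,"dz": 140,"wx": -0.001,"wy": -0.004,"wz": 0,"fingers": -1},{"dx": -1.8,"dy": 0.9,"dz": 155,"wx": -0.001,"wy": -0.004,"wz": 0,"fingers": -1},{"dx": -1.8,"dy": 0.9,"dz": 161.8,"wx": -0.001,"wy": -0.004,"wz": 0,"fingers": -1},{"dx": -1.8,"dy": 0.9,"dz": 161.8,"wx": -0.001,"wy": -0.004,"wz": 0,"fingers": -1}]}}

```text
time: 13.0
tcp_pos: [0.4701, -0.3828, 0.0378]
orientation: [0.196, 0.981, -0.001, 0.001]
ft_force: [-0.9, -0.6, -0.6]
gripper_width: 0.0857
```

```bash
python3 go.py .4683 -.383 .036 2.745
python3 - <<'E'
from plant import ctrl
from ov import *
it=[(TUBE,.4683,-.383,.02,1.1742,(0,255,0))]
s=ctrl.snapshot("side"); overlay(s,it,(330,80,430,170),7,"pics/b2.png")
E
```

```text
t 13.0 tcp [ 0.4701 -0.3828  0.0378] xang 2.7471 F [-0.9 -0.6 -0.6] w 0.0857
q [ 0.89  0.79 -0.46  2.    0.7   0.51  1.1 ]
d mm [ 1.5 -0.9  1.8] w [-0.0014  0.0027  0.0021]
```

View pics/b2.png

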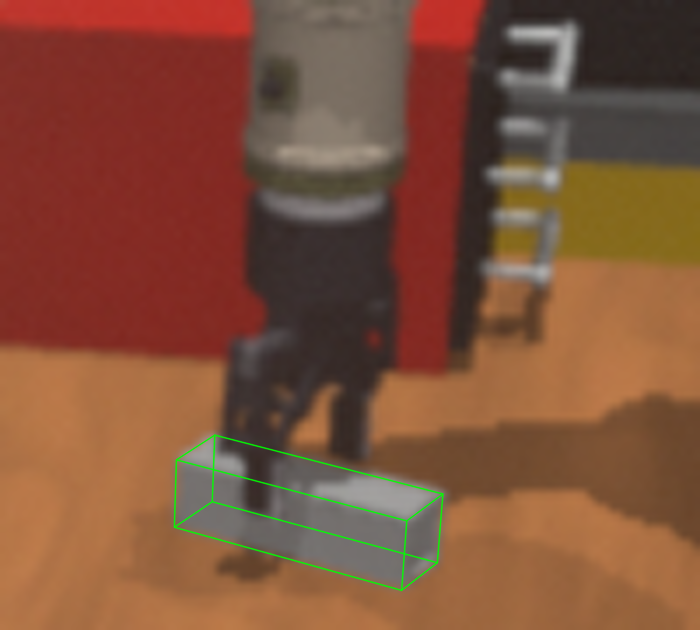

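>>> {"name": "play_rows", "arguments": {"newtons": 90, "targets": [{"dx": 1.5,"dy": -0.9,"dz": 1.5,"wx": 0,"wy": 0.002,"wz": 0.002,"fingers": -0.4},{"dx": 1.5,"dy": -0.9,"dz": 1.5,"wx": 0,"wy": 0.002,"wz": 0.002,"fingers": 0},{"dx": 1.5,"dy": -0.9,"dz": 1.5,"wx": 0,"wy": 0.002,"wz": 0.002,"fingers": 0.4},{"dx": 1.5,"dy": -0.9,"dz": 1.5,"wx": 0,"wy": 0.002,"wz": 0.002,"fingers": 1},{"dx": 1.5,"dy": -0.9,"dz": 1.5,"wx": 0,"wy": 0.002,"wz": 0.002,"fingers": 1},{"dx": 1.5,"dy": -0.9,"dz": 1.5,"wx": 0,"wy": 0.002,"wz": 0.002,"fingers": 1},{"dx": 1.5,"dy": -0.9,"dz": 1.5,"wx": 0,"wy": 0.002,"wz": 0.002,"fingers": 1}]}}

```text
time: 13.75
tcp_pos: [0.4688, -0.3837, 0.0381]
orientation: [0.197, 0.98, -0.002, 0.001]
ft_force: [-2.3, -0.1, 7.9]
gripper_width: 0.038
```

```bash
python3 go.py .4683 -.383 .036 2.745
```

```text
t 13.75 tcp [ 0.4688 -0.3837  0.0381] xang 2.7446 F [-2.3 -0.1  7.9] w 0.038
q [ 0.89  0.79 -0.46  2.    0.7   0.51  1.1 ]
d mm [0.8 0.5 2.1] w [-0.0025  0.003  -0.0004]
```

>>> {"name": "play_rows", "arguments": {"targets": [{"dx": 0,"dy": 0,"dz": -8,"wx": 0,"wy": 0,"wz": 0,"fingers": 1},{"dx": 0,"dy": 0,"dz": -25,"wx": 0,"wy": 0,"wz": 0,"fingers": 1},{"dx": 0,"dy": 0,"dz": -55,"wx": 0,"wy": 0,"wz": 0,"fingers": 1},{"dx": 0,"dy": 0,"dz": -90,"wx": 0,"wy": 0,"wz": 0,"fingers": 1},{"dx": 0,"dy": 0,"dz": -115,"wx": 0,"wy": 0,"wz": 0,"fingers": 1},{"dx": 0,"dy": 0,"dz": -122,"wx": 0,"wy": 0,"wz": 0,"fingers": 1},{"dx": 0,"dy": 0,"dz": -122,"wx": 0,"wy": 0,"wz": 0,"fingers": 1}]}}

```text
time: 14.45
tcp_pos: [0.4686, -0.3837, 0.1609]
orientation: [0.197, 0.98, -0.002, 0.002]
ft_force: [-0.5, 0.4, -4.8]
gripper_width: 0.0383
```

```bash
python3 go.py .6057 .0607 .16 1.4823
python3 - <<'E'
from plant import ctrl
from ov import *
s=ctrl.snapshot("side"); overlay(s,[],(330,60,430,170),5,"pics/b3.png")
E
```

```text
t 14.45 tcp [ 0.4686 -0.3837  0.1609] xang 2.7441 F [-0.5  0.4 -4.8] w 0.0383
q [ 1.    0.63 -0.61  1.94  0.54  0.74  1.24]
d mm [ 45.6 462.8  -0.7] w [0.     0.0057 1.2618]
```

View pics/b3.png

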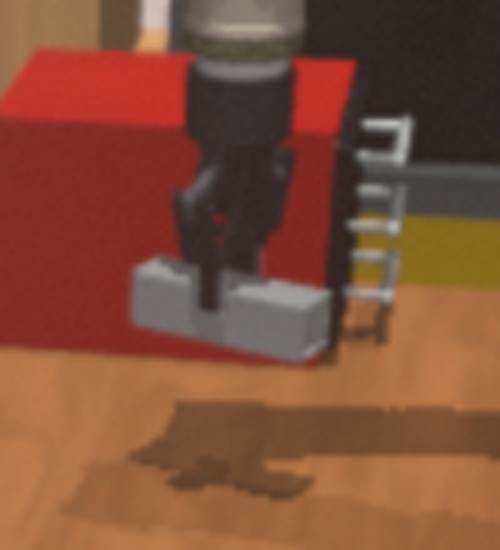

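>>> {"name": "play_rows", "arguments": {"targets": [{"dx": 2,"dy": 20,"dz": 0,"wx": 0,"wy": 0,"wz": 0.06,"fingers": 1},{"dx": 5,"dy": 55,"dz": 0,"wx": 0,"wy": 0,"wz": 0.16,"fingers": 1},{"dx": 9,"dy": 95,"dz": 0,"wx": 0,"wy": 0.001,"wz": 0.26,"fingers": 1},{"dx": 13,"dy": 135,"dz": 0,"wx": 0,"wy": 0.002,"wz": 0.37,"fingers": 1},{"dx": 17,"dy": 175,"dz": 0,"wx": 0,"wy": 0.002,"wz": 0.48,"fingers": 1},{"dx": 21,"dy": 215,"dz": 0,"wx": 0,"wy": 0.003,"wz": 0.59,"fingers": 1},{"dx": 25,"dy": 255,"dz": 0,"wx": 0,"wy": 0.003,"wz": 0.7,"fingers": 1},{"dx": 29,"dy": 295,"dz": 0,"wx": 0,"wy": 0.004,"wz": 0.81,"fingers": 1},{"dx": 33,"dy": 335,"dz": 0,"wx": 0,"wy": 0.004,"wz": 0.92,"fingers": 1},{"dx": 37,"dy": 375,"dz": 0,"wx": 0,"wy": 0.005,"wz": 1.03,"fingers": 1},{"dx": 41,"dy": 415,"dz": 0,"wx": 0,"wy": 0.005,"wz": 1.13,"fingers": 1},{"dx": 44,"dy": 445,"dz": 0,"wx": 0,"wy": 0.0057,"wz": 1.21,"fingers": 1},{"dx": 45.6,"dy": 459,"dz": -0.7,"wx": 0,"wy": 0.0057,"wz": 1.25,"fingers": 1},{"dx": 45.6,"dy": 462.8,"dz": -0.7,"wx": 0,"wy": 0.0057,"wz": 1.262,"fingers": 1},{"dx": 45.6,"dy": 462.8,"dz": -0.7,"wx": 0,"wy": 0.0057,"wz": 1.262,"fingers": 1},{"dx": 45.6,"dy": 462.8,"dz": -0.7,"wx": 0,"wy": 0.0057,"wz": 1.262,"fingers": 1}]}}

```text
time: 16.1
tcp_pos: [0.6044, 0.0593, 0.1581]
orientation: [0.738, 0.675, -0.001, -0.001]
ft_force: [0.2, 0.1, -3.6]
gripper_width: 0.038
```

```bash
python3 go.py .6057 .0607 .0605 1.4823
python3 - <<'E'
from plant import ctrl
from ov import *
o=ctrl.get_obs(); p=o["tcp_pos"]
it=[(TUBE,p[0],p[1],p[2]-.018,-.0885,(0,255,0))]
s=ctrl.snapshot("side"); overlay(s,it,(250,110,370,240),5,"pics/b4.png")
s=ctrl.snapshot("top"); overlay(s,it,(265,145,395,225),6,"pics/b4t.png")
E
```

```text
t 16.1 tcp [0.6044 0.0593 0.1581] xang 1.4817 F [ 0.2  0.1 -3.6] w 0.038
q [-0.04  0.58 -0.22  1.94  0.2   0.64 -0.48]
d mm [ 1.5  1.5 97.6] w [-0.0033  0.0005 -0.0006]
```

View pics/b4.png

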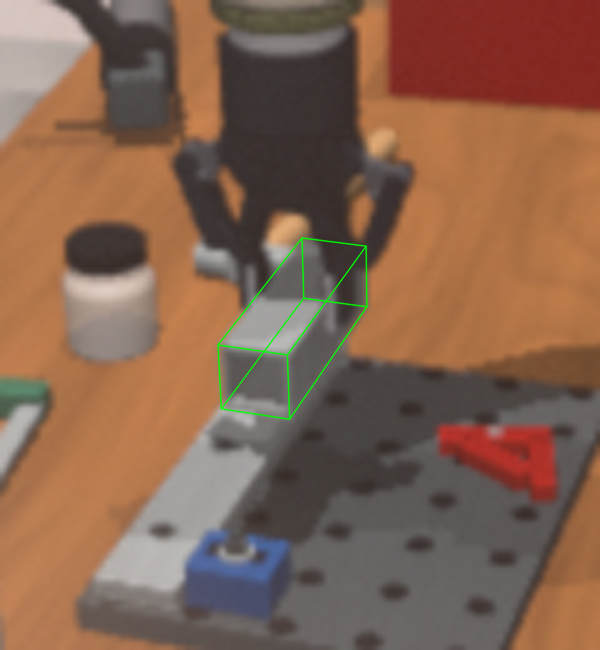

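View pics/b4t.png

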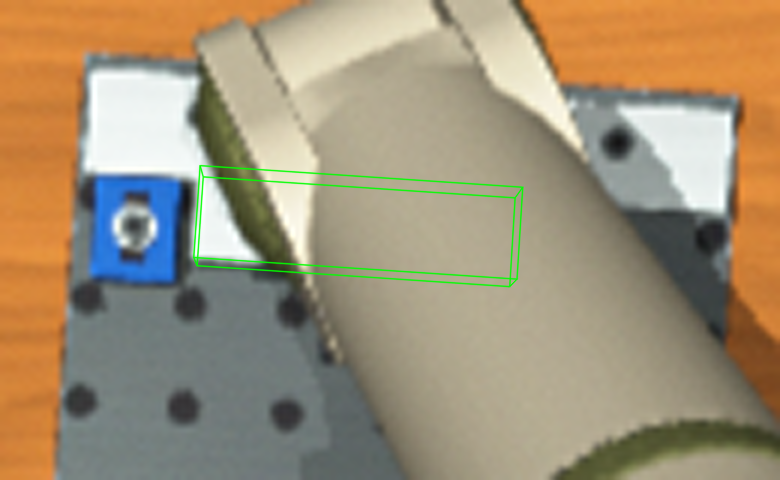

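>>> {"name": "play_rows", "arguments": {"targets": [{"dx": 0.7,"dy": 0.7,"dz": 25,"wx": -0.002,"wy": 0,"wz": 0,"fingers": 1},{"dx": 1.5,"dy": 1.5,"dz": 55,"wx": -0.003,"wy": 0,"wz": 0,"fingers": 1},{"dx": 1.5,"dy": 1.5,"dz": 80,"wx": -0.003,"wy": 0,"wz": 0,"fingers": 1},{"dx": 1.5,"dy": 1.5,"dz": 91,"wx": -0.003,"wy": 0,"wz": 0,"fingers": 1},{"dx": 1.5,"dy": 1.5,"dz": 95,"wx": -0.003,"wy": 0,"wz": 0,"fingers": 1},{"dx": 1.5,"dy": 1.5,"dz": 95,"wx": -0.003,"wy": 0,"wz": 0,"fingers": 1}]}}

```text
time: 16.8
tcp_pos: [0.6062, 0.0602, 0.0638]
orientation: [0.738, 0.674, 0.0, 0.0]
ft_force: [-0.7, 0.1, -4.0]
gripper_width: 0.0385
```

```bash
python3 go.py .6057 .0607 .0580 1.4823
python3 - <<'E'
from plant import ctrl
from ov import *
o=ctrl.get_obs(); p=o["tcp_pos"]
s=ctrl.snapshot("side"); overlay(s,[],(250,150,350,250),6,"pics/b5.png")
s=ctrl.snapshot("top"); overlay(s,[],(265,145,395,225),6,"pics/b5t.png")
E
```

```text
t 16.8 tcp [0.6062 0.0602 0.0638] xang 1.4802 F [-0.7  0.1 -4. ] w 0.0385
q [-0.08  0.71 -0.17  1.99  0.25  0.45 -0.53]
d mm [ 0.5 -0.6  5.8] w [ 0.0005  0.0001 -0.0021]
```

View pics/b5.png

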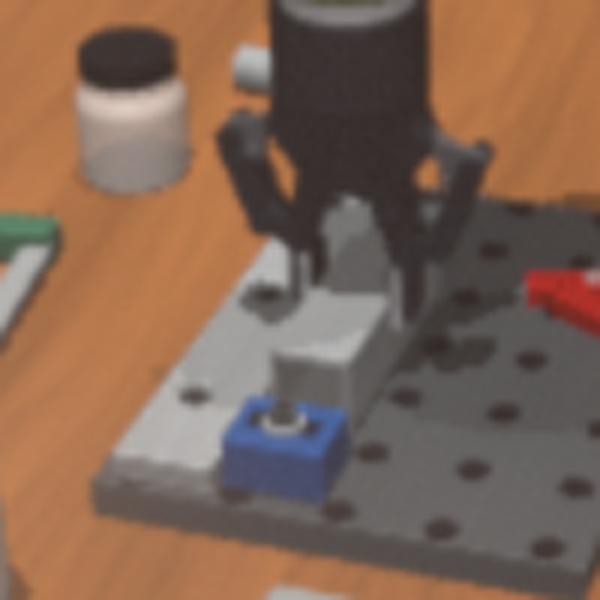

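View pics/b5t.png

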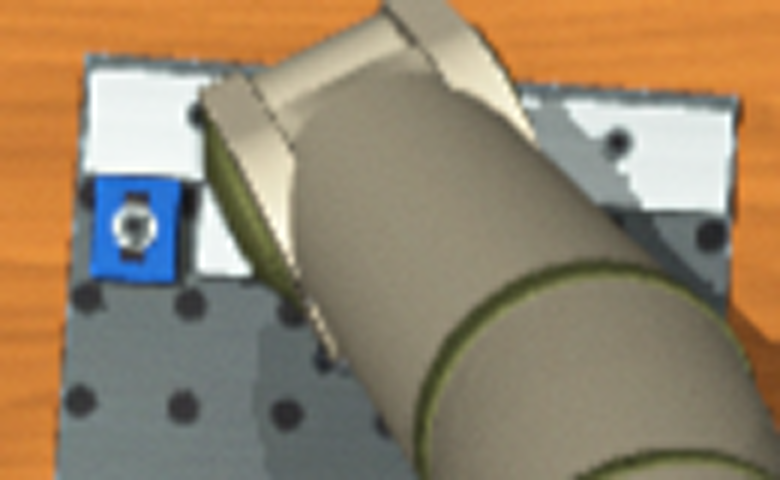

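>>> {"name": "play_rows", "arguments": {"targets": [{"dx": 0,"dy": 0,"dz": 3,"wx": 0,"wy": 0,"wz": -0.002,"fingers": 1},{"dx": 0,"dy": 0,"dz": 5,"wx": 0,"wy": 0,"wz": -0.002,"fingers": 1},{"dx": 0,"dy": 0,"dz": 6,"wx": 0,"wy": 0,"wz": -0.002,"fingers": 1},{"dx": 0,"dy": 0,"dz": 6,"wx": 0,"wy": 0,"wz": -0.002,"fingers": 1}]}}

```text
time: 17.3
tcp_pos: [0.6067, 0.0605, 0.0587]
orientation: [0.738, 0.675, 0.001, 0.001]
ft_force: [0.3, 0.2, -4.0]
gripper_width: 0.0385
```

```bash
python3 go.py .6146 .070 .0580 1.4823
```

```text
t 17.3 tcp [0.6067 0.0605 0.0587] xang 1.4825 F [ 0.3  0.2 -4. ] w 0.0385
q [-0.08  0.72 -0.16  2.    0.25  0.44 -0.53]
d mm [10.2  7.   0.8] w [ 0.0021 -0.0004  0.0002]
```

>>> {"name": "play_rows", "arguments": {"targets": [{"dx": 0,"dy": 0,"dz": 1,"wx": 0,"wy": 0,"wz": 0,"fingers": 1},{"dx": 0,"dy": 0,"dz": 1.5,"wx": 0,"wy": 0,"wz": 0,"fingers": 1},{"dx": 0,"dy": 0,"dz": 1.5,"wx": 0,"wy": 0,"wz": 0,"fingers": 1}]}}

```text
time: 17.6
tcp_pos: [0.6068, 0.0605, 0.0582]
orientation: [0.738, 0.675, 0.001, 0.001]
ft_force: [-2.1, -1.1, 7.6]
gripper_width: 0.0379
```

>>> {"name": "play_rows", "arguments": {"targets": [{"dx": 0,"dy": 2,"dz": 0,"wx": 0,"wy": 0,"wz": 0,"fingers": 1},{"dx": 2,"dy": 4,"dz": 0,"wx": 0,"wy": 0,"wz": 0,"fingers": 1},{"dx": 4,"dy": 5,"dz": 0,"wx": 0,"wy": 0,"wz": 0,"fingers": 1},{"dx": 6,"dy": 5,"dz": 0,"wx": 0,"wy": 0,"wz": 0,"fingers": 1},{"dx": 6,"dy": 5,"dz": 0,"wx": 0,"wy": 0,"wz": 0,"fingers": 1}]}}

```text
time: 18.1
tcp_pos: [0.6127, 0.0665, 0.0583]
orientation: [0.737, 0.675, 0.001, 0.001]
ft_force: [0.6, -0.4, -0.4]
gripper_width: 0.0382
```

```bash
python3 go.py .6146 .070 .0580 1.4823
```

```text
t 18.1 tcp [0.6127 0.0665 0.0583] xang 1.4829 F [ 0.6 -0.4 -0.4] w 0.0382
q [-0.09  0.73 -0.16  1.98  0.25  0.45 -0.53]
d mm [3.6 1.6 0.3] w [ 0.0032 -0.0005  0.0006]
```

Sliding lightly with no contact yet. I'll go toward the fence in small steps.

>>> {"name": "play_rows", "arguments": {"targets": [{"dx": 0,"dy": 1,"dz": 0,"wx": 0,"wy": 0,"wz": 0,"fingers": 1},{"dx": 0,"dy": 2,"dz": 0,"wx": 0,"wy": 0,"wz": 0,"fingers": 1},{"dx": 0,"dy": 2,"dz": 0,"wx": 0,"wy": 0,"wz": 0,"fingers": 1}]}}

```text
time: 18.4
tcp_pos: [0.6145, 0.0666, 0.0582]
orientation: [0.737, 0.675, 0.001, 0.001]
ft_force: [-1.5, 0.7, 0.7]
gripper_width: 0.0381
```

>>> {"name": "play_rows", "arguments": {"targets": [{"dx": 0,"dy": 1,"dz": 0,"wx": 0,"wy": 0,"wz": 0,"fingers": 1},{"dx": 0,"dy": 1.5,"dz": 0,"wx": 0,"wy": 0,"wz": 0,"fingers": 1},{"dx": 0,"dy": 1.5,"dz": 0,"wx": 0,"wy": 0,"wz": 0,"fingers": 1}]}}

```text
time: 18.7
tcp_pos: [0.6147, 0.0665, 0.0582]
orientation: [0.738, 0.675, 0.0, 0.0]
ft_force: [-6.2, 1.1, 4.6]
gripper_width: 0.0381
```

>>> {"name": "play_rows", "arguments": {"targets": [{"dx": 1,"dy": 0.7,"dz": 0,"wx": 0,"wy": 0,"wz": 0,"fingers": 1},{"dx": 2,"dy": 0.7,"dz": 0,"wx": 0,"wy": 0,"wz": 0,"fingers": 1},{"dx": 2.5,"dy": 0.7,"dz": 0,"wx": 0,"wy": 0,"wz": 0,"fingers": 1},{"dx": 2.5,"dy": 0.7,"dz": 0,"wx": 0,"wy": 0,"wz": 0,"fingers": 1}]}}

```text
time: 19.1
tcp_pos: [0.6149, 0.0677, 0.0582]
orientation: [0.738, 0.675, -0.001, 0.0]
ft_force: [-5.0, -3.2, 4.8]
gripper_width: 0.0381
```

>>> {"name": "play_rows", "arguments": {"targets": [{"dx": 1,"dy": 0.7,"dz": 0.2,"wx": 0,"wy": 0,"wz": 0,"fingers": 1},{"dx": 1.5,"dy": 0.7,"dz": 0.2,"wx": 0,"wy": 0,"wz": 0,"fingers": 1},{"dx": 1.5,"dy": 0.7,"dz": 0.2,"wx": 0,"wy": 0,"wz": 0,"fingers": 1}]}}

```text
time: 19.4
tcp_pos: [0.615, 0.0677, 0.0582]
orientation: [0.738, 0.675, -0.002, 0.0]
ft_force: [-5.9, -3.7, 8.5]
gripper_width: 0.0382
```

>>> {"name": "play_rows", "arguments": {"targets": [{"dx": 2,"dy": 0.8,"dz": 0.2,"wx": 0,"wy": 0,"wz": 0,"fingers": 1},{"dx": 3,"dy": 0.8,"dz": 0.2,"wx": 0,"wy": 0,"wz": 0,"fingers": 1},{"dx": 3,"dy": 0.8,"dz": 0.2,"wx": 0,"wy": 0,"wz": 0,"fingers": 1}]}}

```text
time: 19.7
tcp_pos: [0.6151, 0.0692, 0.0582]
orientation: [0.738, 0.674, -0.003, 0.0]
ft_force: [-5.6, -5.1, 8.0]
gripper_width: 0.0382
```

```bash
python3 go.py .6146 .070 .0580 1.4823
python3 - <<'E'
from plant import ctrl
from ov import *
print([np.round(ctrl.get_obs()["ft_force"],1) for _ in range(3)])
s=ctrl.snapshot("side"); overlay(s,[],(265,170,335,240),9,"pics/b6.png")
s=ctrl.snapshot("top"); overlay(s,[],(270,150,330,200),10,"pics/b6t.png")
E
```

```text
t 19.7 tcp [0.6151 0.0692 0.0582] xang 1.48 F [-5.6 -5.1  8. ] w 0.0382
q [-0.1   0.73 -0.16  1.97  0.25  0.47 -0.54]
d mm [ 0.8 -0.6  0.2] w [-0.0042  0.0056 -0.0023]
[array([-5.6, -5.1,  8. ]), array([-5.6, -5.1,  8. ]), array([-5.6, -5.1,  8. ])]
```

View pics/b6.png

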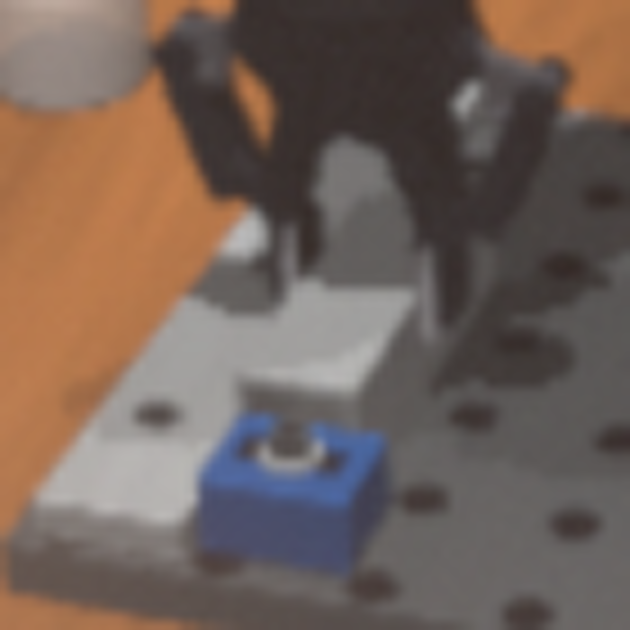

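View pics/b6t.png

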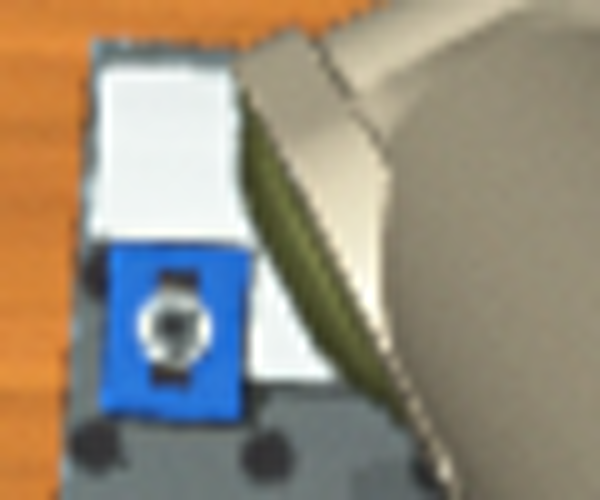

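>>> {"name": "play_rows", "arguments": {"targets": [{"dx": 2,"dy": 0.8,"dz": 0.1,"wx": 0,"wy": 0,"wz": 0,"fingers": 1},{"dx": 3,"dy": 0.8,"dz": 0.1,"wx": 0,"wy": 0,"wz": 0,"fingers": 1},{"dx": 3,"dy": 0.8,"dz": 0.1,"wx": 0,"wy": 0,"wz": 0,"fingers": 1}]}}

```text
time: 20.1
tcp_pos: [0.6153, 0.0707, 0.0582]
orientation: [0.739, 0.674, -0.005, 0.0]
ft_force: [-6.9, -4.4, 6.4]
gripper_width: 0.0381
```

>>> {"name": "play_rows", "arguments": {"targets": [{"dx": 2,"dy": 0.8,"dz": 0.2,"wx": 0,"wy": 0,"wz": 0,"fingers": 1},{"dx": 3,"dy": 0.8,"dz": 0.2,"wx": 0,"wy": 0,"wz": 0,"fingers": 1},{"dx": 3,"dy": 0.8,"dz": 0.2,"wx": 0,"wy": 0,"wz": 0,"fingers": 1}]}}

```text
time: 20.4
tcp_pos: [0.6154, 0.0713, 0.0582]
orientation: [0.739, 0.674, -0.006, 0.001]
ft_force: [-6.7, -7.2, 8.5]
gripper_width: 0.038
```

```bash
python3 go.py .6154 .0713 .0582 1.4823
```

```text
t 20.4 tcp [0.6154 0.0713 0.0582] xang 1.4788 F [-6.7 -7.2  8.5] w 0.038
q [-0.11  0.73 -0.16  1.96  0.25  0.47 -0.54]
d mm [-0.  0.  0.] w [-0.0075  0.0107 -0.0035]
```

>>> {"name": "play_rows", "arguments": {"newtons": 110, "targets": [{"dx": 2,"dy": 0.8,"dz": 0.2,"wx": -0.004,"wy": 0.005,"wz": -0.002,"fingers": 1},{"dx": 3,"dy": 0.8,"dz": 0.2,"wx": -0.007,"wy": 0.01,"wz": -0.003,"fingers": 1},{"dx": 3,"dy": 0.8,"dz": 0.2,"wx": -0.007,"wy": 0.01,"wz": -0.003,"fingers": 1},{"dx": 3,"dy": 0.8,"dz": 0.2,"wx": -0.007,"wy": 0.01,"wz": -0.003,"fingers": 1}]}}

```text
time: 20.8
tcp_pos: [0.6153, 0.0713, 0.0582]
orientation: [0.738, 0.674, -0.003, 0.0]
ft_force: [-6.4, -8.9, 8.9]
gripper_width: 0.0381
```

```bash
python3 go.py .6154 .0713 .0582 1.4823;  python3 - <<'E'
from plant import ctrl
from ov import *
s=ctrl.snapshot("side"); overlay(s,[],(265,170,335,240),9,"pics/b7.png")
s=ctrl.snapshot("top"); overlay(s,[],(270,150,330,200),10,"pics/b7t.png")
E
```

```text
t 20.8 tcp [0.6153 0.0713 0.0582] xang 1.4801 F [-6.4 -8.9  8.9] w 0.0381
q [-0.1   0.73 -0.16  1.97  0.25  0.46 -0.54]
d mm [0.  0.1 0. ] w [-0.0028  0.0044 -0.0022]
```

View pics/b7.png

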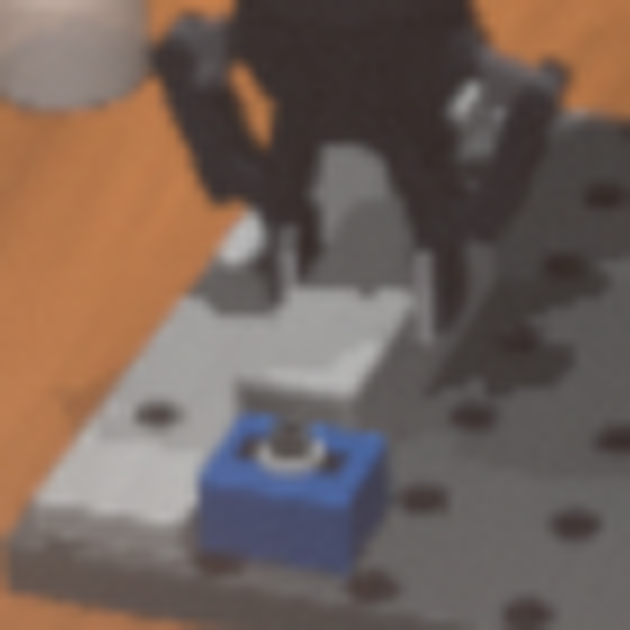

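View pics/b7t.png

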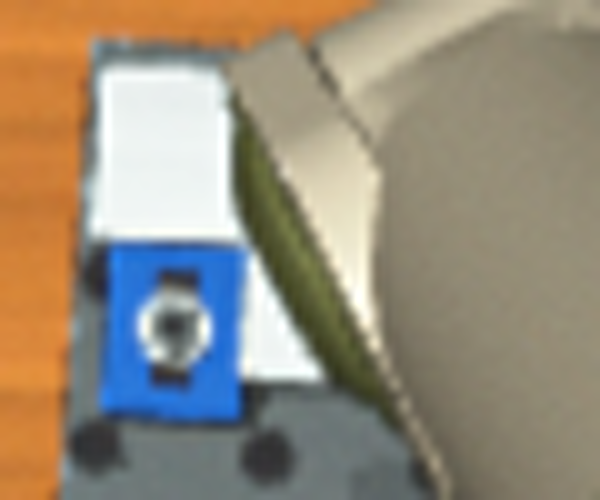

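>>> {"name": "play_rows", "arguments": {"newtons": 110, "targets": [{"dx": 3,"dy": 1,"dz": 0.3,"wx": -0.002,"wy": 0.004,"wz": -0.002,"fingers": 1},{"dx": 5,"dy": 1.4,"dz": 0.5,"wx": -0.002,"wy": 0.004,"wz": -0.002,"fingers": 1},{"dx": 6,"dy": 1.6,"dz": 0.6,"wx": -0.002,"wy": 0.004,"wz": -0.002,"fingers": 1},{"dx": 6,"dy": 1.6,"dz": 0.6,"wx": -0.002,"wy": 0.004,"wz": -0.002,"fingers": 1},{"dx": 6,"dy": 1.6,"dz": 0.6,"wx": -0.002,"wy": 0.004,"wz": -0.002,"fingers": 1}]}}

```text
time: 21.4
tcp_pos: [0.6153, 0.0714, 0.0582]
orientation: [0.739, 0.674, -0.004, 0.001]
ft_force: [-11.1, -14.9, 17.8]
gripper_width: 0.0377
```

```bash
python3 go.py .6154 .0713 .0582 1.4823
```

```text
t 21.4 tcp [0.6153 0.0714 0.0582] xang 1.4789 F [-11.1 -14.9  17.8] w 0.0377
q [-0.11  0.73 -0.16  1.97  0.25  0.47 -0.54]
d mm [-0.   0.1  0. ] w [-0.0046  0.0078 -0.0034]
```

>>> {"name": "play_rows", "arguments": {"newtons": 110, "targets": [{"dx": 7,"dy": 1.8,"dz": 0.5,"wx": -0.003,"wy": 0.006,"wz": -0.003,"fingers": 1},{"dx": 9,"dy": 2.3,"dz": 0.6,"wx": -0.004,"wy": 0.008,"wz": -0.003,"fingers": 1},{"dx": 9,"dy": 2.3,"dz": 0.6,"wx": -0.004,"wy": 0.008,"wz": -0.003,"fingers": 1},{"dx": 9,"dy": 2.3,"dz": 0.6,"wx": -0.004,"wy": 0.008,"wz": -0.003,"fingers": 1},{"dx": 9,"dy": 2.3,"dz": 0.6,"wx": -0.004,"wy": 0.008,"wz": -0.003,"fingers": 1},{"dx": 9,"dy": 2.3,"dz": 0.6,"wx": -0.004,"wy": 0.008,"wz": -0.003,"fingers": 1},{"dx": 9,"dy": 2.3,"dz": 0.6,"wx": -0.004,"wy": 0.008,"wz": -0.003,"fingers": 1}]}}

```text
time: 22.1
tcp_pos: [0.6154, 0.0715, 0.0582]
orientation: [0.739, 0.673, -0.006, 0.001]
ft_force: [-13.6, -23.0, 22.3]
gripper_width: 0.0378
```

```bash
python3 go.py .6154 .0713 .0582 1.4823;  python3 - <<'E'
from plant import ctrl
from ov import *
a=-.0885; ux=np.array([np.cos(a),np.sin(a)]); uy=np.array([-ux[1],ux[0]])
s=ctrl.snapshot("side"); cv2.imwrite("pics/c1.png",s["image"][:,:,::-1])
overlay(s,[(TUBE,.6152,.0713,.04,a,(0,255,0))],(255,160,345,250),7,"pics/c1z.png")
s=ctrl.snapshot("top"); cv2.imwrite("pics/c1t.png",s["image"][:,:,::-1])
o=ctrl.get_obs(); print(o["tcp_pos"],o["ft_force"],o["wrist_torque"],o["time"],np.abs(o["qvel"]).max())
E
```

```text
t 22.1 tcp [0.6154 0.0715 0.0582] xang 1.4775 F [-13.6 -23.   22.3] w 0.0378
q [-0.11  0.73 -0.16  1.97  0.25  0.47 -0.54]
d mm [-0.2  0.   0. ] w [-0.0064  0.0108 -0.0049]
[0.61538397 0.0714336  0.05822654] [-13.8835474  -23.13647826  22.95007833] [-4.6549825   2.53896693  0.58780734] 22.2 0.0011655334733027412
```

View pics/c1z.png

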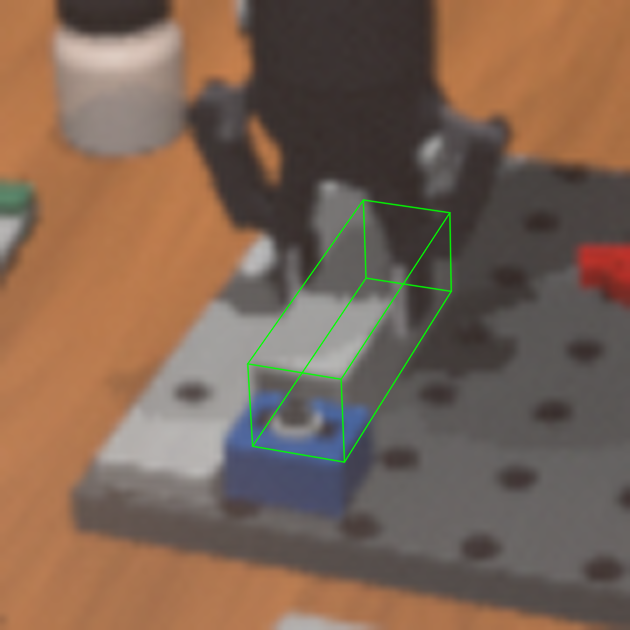

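View pics/c1t.png

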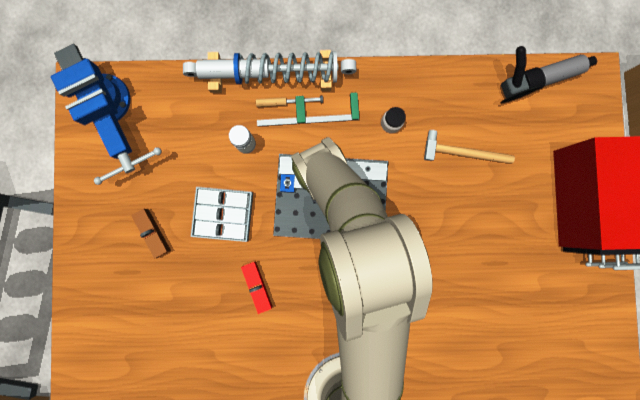

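Run:
```python
from plant import ctrl
print(ctrl.sign_off()); o=ctrl.get_obs(); print(o["time"],o["tcp_pos"],o["ft_force"])
```

```text
the job is handed in; nothing more can be done
None
the job is handed in; nothing more can be done
```

I've handed the job in at 22.2 s. The tacked leg is in the tray's middle lane, let go of. The plain tube is held in the fixture corner with a steady diagonal push. No verdict came back.

- **Tacked leg:** I lifted it by its lug, lowered it until it touched the tray floor, then opened the fingers. The last top picture shows all three legs lying side by side in the tray, lugs up. The red and brown look-alikes and the tools appear where they started; the wrench and magnet were mostly hidden behind the arm, but I last saw both in place before loading the tube.
- **Plain tube:** Still gripped at the last reading, with 110 N set. The force on the tool from outside was about -14 N in x (fence), -23 N in y (stop) and +23 N in z (plate), and the arm was at rest.
- **Why I believe it is seated:** Before reaching the stop the tube slid with about 5 N in y. After that it moved no more than about 0.2 mm as the push rose from 7 to 23 N.

**Checks that were less clear:**
- The corner's y position from the pictures was good only to about 2 mm. The tube stopped about 1 mm beyond my estimate, and the side picture could not rule out a gap of up to 3 mm at the stop, so I relied on the force test.
- Friction takes some of the push, so the forces on the fence and stop themselves are lower than the tool readings. I estimate they are still above 3 N.
- The gripper ended about 0.005 rad off my fence estimate in yaw and tilted by about 0.01 rad.
- The side camera put the legs in the tray about 4–5 mm off my tray model along the lanes. They lie inside the tray walls, so I left them.

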